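# Mount a part carriage on the dovetail track of an inspection stand and clamp it

### The job

Slide the aluminium part carriage onto the dovetail track from the track's open, tapered end until it sits home against the yellow end stop, without ramming the stop. Then turn its red angled side knob clockwise until you feel the clamp bite and grip the track firmly, but do not overtighten it. Let go and leave everything else on the bench where it is.

Things in the scene. Friction and masses are not known exactly. Their poses are not given: they have to be found in the camera images.
- track: Fixed steel dovetail track on a grey base plate 100 x 150 x 20 mm; yaw up to 0.3 rad. Origin: underside, on the centre line; it runs along its y from y = -50 mm (open end, last 14 mm tapered 4 mm per side and 3 mm on top) to +96 mm. Top 44 mm wide at z = 39 mm. The carriage goes on from the -y end, moving to +y, its axes parallel to the track's, so its knob is on the -x side, towards the robot.
- track_entry (a point): Middle of the top edge line at the track's open tapered end: track frame (0, -50, 39) mm. Axes as the track.
- stop_face (a point): Point on the face of the yellow end stop (58 mm wide, face looks to -y of the track) at the height of the track's top (39 mm). The stop is fixed, but set at another place along the track each time (62 to 76 mm from the track's origin). Axes as the track. carriage_front coincides with it when the carriage is home.
- carriage: Loose aluminium carriage, about 0.5 kg, 72 mm (x) x 60 mm (y, sliding direction), top plate z = 15 to 27 mm, walls with slanted lips down to z = 0. Origin: centre of underside; starts flat on the bench. Inside 46 mm wide, ceiling z = 15 mm: it rests on the track's top, so its origin is then 24 mm above the bench. Play on the track: 1 mm to each side, about 2 mm of lift. Knob on the -x side.
- carriage_grip (a point): Point in the carriage's blue grip block, carriage frame (0, 0, 52) mm, axes as the carriage. The block is 24 mm (x) x 28 mm (y), z = 27 to 67 mm, with a steel V-seat on it up to z = 75 mm. Grasp it from above with the fingers closing along the carriage's y (28 mm), clear of the knob.
- carriage_front (a point): Middle of the carriage's front (+y) edge at ceiling height: carriage frame (0, 30, 15) mm. Axes as the carriage.
- knob_grip (a point): Grip point on the axis of the red knob, carriage frame about (-60, 0, 51) mm. z: knob axis, outwards and up, leaning 30 degrees from vertical to the carriage's -x; y: along the bar; axes turn with the knob. The knob is a bar 40 mm long (y), 12 mm thick (x), from 19 mm below to 11 mm above this point; a neck of 10 mm radius begins 24 mm below. Pinch its 12 mm, tool along the axis.
- knob (a joint): Knob angle, rad: 0 to 0.15 at the start (loose, bar about along the track), grows clockwise seen from outside; limit 2.2. Friction 0.35 N m throughout; stays where left. A cam moves the clamp 8 mm per rad. The worn pad meets the track at an unknown 0.45 to 1.2 rad; from there the torque rises about 1.5 N m per rad. Firm: 0.25 to 0.4 N m above friction; over 0.5 is overtight, under 0.2 loose.
- clamp_gib: Small steel clamp piece with a brass pad (20 mm wide) inside the carriage's -x wall, 12 mm above the carriage's underside; the knob drives it to +x against the edge of the track. Not to be handled.
- end_stop: The yellow end stop itself, 58 x 14 x 34 mm, across the track. Origin: underside of its face. Rigid: push on it with less than 30 N.
- pin_tray: Bystander: white card tray of steel pins, 100 x 150 x 35 mm. Origin: underside centre.
- steel_block: Bystander: steel block 80 x 45 x 40 mm. Origin: underside centre.
- bushing_a: Bystander: steel bushing, 40 mm diameter, 22 mm high. Origin: underside centre.
- bushing_b: Bystander: another such bushing.
- pen_tin: Bystander: white and red tin with pens, 72 mm diameter, 140 mm high with the pens. Origin: underside centre.
- gauge_case: Bystander: wooden gauge case 110 x 220 x 35 mm with an orange box on it, 65 mm high together. Origin: underside centre.
There are look-alikes about, which are no part of the job. What is shaped like the carriage but turquoise is not meant.

How it is judged:
On the way, in this order (a step that is already met when the one before it is completed fails the run):
1. the carriage is on the dovetail, home against the end stop (x of carriage_front in the frame of stop_face between -0.003 and 0.003 m and y of carriage_front in the frame of stop_face between -0.003 and 0.002 m and z of carriage_front in the frame of stop_face between -0.003 and 0.003 m and angle between the y axis of carriage and the y axis of track, either way round below 0.06 rad and angle between carriage's own z axis and vertical below 0.06 rad), for 0.2 s.
2. the clamp grips the track firmly while the carriage is home (all of step 1 and contact force between clamp_gib and track above 20 N), for 0.2 s.
At the end, for the whole second after the job is handed in: The carriage sits on the dovetail with its front within 3 mm of the end stop, straight and level on the track (within 3 mm and 0.06 rad), the clamp presses on the track with more than 20 N, and it is released and at rest (all of step 2 and linear speed of carriage below 0.02 m/s and contact force between the fingers and carriage below 0.5 N); the robot touches nothing.
It fails at once if the end stop is rammed (more than 30 N between the carriage and the stop) (contact force between carriage and end_stop above 30 N).
It fails at once if the clamp is overtightened (more than 75 N on the track) (contact force between clamp_gib and track above 75 N).
It fails at once if a bystander is moved by more than 30 mm (distance of any of pin_tray, steel_block, bushing_a, bushing_b, pen_tin, gauge_case from where it was at the start of the episode above 0.03 m).
It also fails if it takes over 72 s, if anything falls off the work surface, if the arm or the gripper's body presses on something with over 40 N, if the wrist force passes 120 N, or if a joint passes its speed limit or range.

### The arm

A 7-joint arm with a two-finger parallel gripper is mounted at the origin on the work surface. World frame = base frame: x ahead of the robot, y to its left, z up, the work surface at z = 0. Lengths are in m, angles in rad, forces in N, time in s.
With the tool pointing down it reaches from about 0.4 to 0.85 m from the base axis. Payload 6.9 kg.
Tool frame: the origin (TCP) lies midway between the tips of the shut fingers; the grasp point (between the pads) lies 19 mm behind it; z points along the fingers, y is the direction in which the jaws open and shut (so a half turn about z gives the same grasp; the last joint's range is limited). The gripper opens to 85 mm and grips with 20 to 120 N. Pads are 22 mm wide; open, the fingers measure 114 mm over their backs; the gripper's body (76 mm by 85 mm) begins 54 mm behind the grasp point. The pads swing forward as they close: fully open they stand 13 mm farther back than shut.
Start: joints at [-1.089, 0.507, -0.238, 1.5, 0.126, 1.149, -0.155], TCP at [0.229, 0.581, 0.231] pointing down, gripper open.
Joint ranges: [-3.08, 3.08], [-0.24, 2.05], [-1.43, 1.35], [0, 2.5], [-1.52, 4.66], [0.17, 1.96], [-2.89, 2.89]. Speed limits (rad/s): [2.39, 2.39, 3.14, 3.14, 3.14, 3.14, 3.14].

### API

Orientations are given as a unit quaternion [x, y, z, w].
In Python, from bench import observe, read_camera, job_done, cut_out, tip_of gives the robot as it stands.
- The arm moves only by the tool drive_tool, never from a script. Its argument "plan" is a list of rows, each an object of numbers: "tx", "ty", "tz": the shift along the tool's x, y, z in mm; "ax", "ay", "az": the turn, a rotation vector about the tool's x, y, z in degrees; "claw": the closure in counts, from 0 (fully open) to 255 (shut). In form: [{"tx": .., "ty": .., "tz": .., "ax": .., "ay": .., "az": .., "claw": ..}, ...]. A call has exactly 8 rows; each row is the pose to reach, as a shift and turn from the pose measured when the call began, along the tool's axes at that moment; what a row does not reach only later rows make up. A row lasts 1/12 s, in which the tool goes at most 41.7 mm and 7.16 degrees, less where a joint would pass 70% of its speed; a pose out of reach is approached as far as the arm can. A call with a gripper value outside its range is refused whole. The fingers move at their own pace and stop on an object; "squeeze" is the grip in N (left out, the last holds). Time passes only in rows, so rows that repeat a pose let the fingers close, or fill a call up. It gives the time, the measured TCP pose, the force and the opening at its end, in the units of the state.
- observe(): the state, without advancing time (a new reading comes with each control period).
- read_camera(name): name is "scene" or "top" or "wrist"; returns a dict with "frame" (400x640x3 uint8, red, green, blue), "fx", "fy", "cx", "cy" (pixels), "rvec" (rotation vector, rad) and "tvec" (3), from world to camera coordinates, as OpenCV has them; the wrist camera has in their place "tool_from_camera" (4x4, takes a point from camera to tool coordinates, whose origin is the TCP and whose axes are the flange's). Camera axes: x right, y down, z forward; pixel columns grow to the right and rows downward; lengths in m; the calibration is good to about 2 mm. The wrist camera is an equidistant fisheye: a pixel r from the principal point sees the ray r / f radians off the axis. A picture is of the moment at which its call begins: read the wrist's pose just before it. There is no depth.
- job_done(): hands the job in, once; it reports no verdict.
Trained networks look in a picture, given as the dict that the camera call returned (one of the last four; its "shot" number tells which), for a name from the list of things; names that differ only in an ending like _2 or _b are one class to them, and where a whole thing is asked for, a point or a joint stands for the part that bears it (a point fixed in the world has none). Each returns a list of dicts, best first, with "confidence" (0 to 1); they miss things now and then, are a little off and sometimes report something else, mostly with a low value. They report only what shows in the picture. A call takes as long as a camera call. They do not tell look-alikes from the thing itself.
- cut_out(picture, query): "pixels" (400x640 bool, what is visible of it).
- tip_of(picture, query): "location" ([x, y, z] in m, in world coordinates, good to about 4 mm: a listed point, or the origin of a listed thing).
The state is a dict: "t": time; "joint_pos": joint angles; "joint_velocities": joint speeds; "tau": joint torques, N m; "tool_pos": TCP position; "tcp_rot": TCP orientation; "wrist_force": force on the tool from outside, world axes, zero at the start; "ft_torque": the same for the moment, N m; "gripper_width": opening from 0.0 (shut) to 1.0 (fully open).
Only numpy, scipy, OpenCV 4.12 (cv2) and the standard library are available. Lean on these libraries where they do the work, as an engineer would, in place of code of your own. Each camera call takes 0.05 s, during which the arm holds its last target. There are 200 camera calls.

## Working session

There is one attempt and no reset: what is moved stays moved. The work goes in short steps, Python scripts to look and compute and a tool call to move; the robot and the scene stay as the last step left them, time stands still between calls to the robot, and variables do not carry over. Pictures are saved under pics/ and viewed, about 8 in all and at most 12, crops included, and the job is handed in when it is done.

Besides the shell and the picture viewer there is one more tool, called as name(argument=value, ...) on one line, values as JSON. drive_tool: Moves the arm, as the interface text tells. Its arguments: {"type":"object","properties":{"plan":{"type":"array"},"squeeze":{"type":"number"}},"required":["plan"]}

```bash
mkdir -p pics; ls; cat > h.py <<'E'
import numpy as np, cv2
from scipy.spatial.transform import Rotation as R
from bench import observe, read_camera, job_done, cut_out, tip_of
def save(p,n,crop=None,s=1):
    f=p["frame"]
    if crop: f=f[crop[1]:crop[3],crop[0]:crop[2]]
    cv2.imwrite("pics/"+n,cv2.resize(f[:,:,::-1],None,fx=s,fy=s))
def proj(p,X):
    X=np.atleast_2d(np.array(X,float))
    K=np.array([[p["fx"],0,p["cx"]],[0,p["fy"],p["cy"]],[0,0,1]])
    return cv2.projectPoints(X,np.array(p["rvec"]),np.array(p["tvec"]),K,None)[0][:,0]
def ray(p,uv):
    Rm=cv2.Rodrigues(np.array(p["rvec"],float))[0]; t=np.array(p["tvec"],float)
    d=Rm.T@np.array([(uv[0]-p["cx"])/p["fx"],(uv[1]-p["cy"])/p["fy"],1]); return -Rm.T@t,d
def atz(p,uv,z):
    o,d=ray(p,uv); return o+d*(z-o[2])/d[2]
E
python3 - <<'E'
from h import *
s=observe(); print({k:np.round(v,3) for k,v in s.items()})
for c in("top","scene"):
    p=read_camera(c); save(p,c+"0.png"); 
    print(c,p["fx"],p["fy"],p["cx"],p["cy"],np.round(p["rvec"],3),np.round(p["tvec"],3))
    for q in ["track","track_entry","stop_face","end_stop","carriage","carriage_grip","carriage_front","knob_grip","steel_block","bushing_a","pen_tin","gauge_case","pin_tray"]:
        print(q,[(np.round(d["location"],4).tolist(),round(d["confidence"],2)) for d in tip_of(p,q)][:3])
E
```

```text
pics
{'t': np.float64(0.0), 'joint_pos': array([-1.089,  0.508, -0.238,  1.501,  0.126,  1.149, -0.155]), 'joint_velocities': array([0.003, 0.001, 0.   , 0.001, 0.   , 0.001, 0.001]), 'tau': array([ 0.0000e+00, -6.2060e+01, -2.1870e+00, -2.4965e+01,  1.3000e-02,
        1.2000e-02, -0.0000e+00]), 'tool_pos': array([0.229, 0.581, 0.23 ]), 'tcp_rot': array([ 0.187,  0.982, -0.001, -0.   ]), 'wrist_force': array([-0.478, -0.757, -0.31 ]), 'ft_torque': array([ 0.043, -0.002, -0.018]), 'gripper_width': np.float64(1.0)}
top 375.92082044397466 375.92082044397466 324.5819272345728 198.65111152559092 [ 2.163 -2.214  0.035] [0.065 0.499 1.094]
track [([0.5849, 0.1629, -0.0023], 0.69)]
track_entry [([0.5823, 0.11, 0.0365], 0.7)]
stop_face [([0.5918, 0.2263, 0.0383], 0.66)]
end_stop []
carriage [([0.5433, -0.3285, 0.0024], 0.73), ([0.2194, -0.3134, 0.0051], 0.72), ([0.3977, -0.2955, 0.0014], 0.62)]
carriage_grip [([0.2233, -0.3176, 0.0529], 0.87), ([0.3983, -0.2868, 0.0505], 0.82), ([0.5025, -0.1503, 0.0532], 0.77)]
carriage_front [([0.5667, -0.3545, 0.0142], 0.72), ([0.5041, -0.1219, 0.0163], 0
[... 895 characters left out ...]
0009], 0.65), ([0.4976, -0.1472, -0.0013], 0.64)]
carriage_grip [([0.5005, -0.1518, 0.0521], 0.88), ([0.3984, -0.2933, 0.0477], 0.77), ([0.2221, -0.314, 0.052], 0.58)]
carriage_front [([0.2534, -0.3113, 0.0146], 0.93), ([0.4211, -0.2668, 0.0175], 0.83), ([0.506, -0.1199, 0.0141], 0.65)]
knob_grip [([0.4421, -0.1452, 0.0484], 0.6), ([0.3515, -0.2522, 0.0528], 0.56), ([0.2209, -0.2578, 0.0495], 0.56)]
steel_block [([0.7088, -0.114, -0.0011], 0.67)]
bushing_a [([0.6872, -0.2102, 0.0001], 0.58), ([0.3936, -0.0294, 0.0022], 0.55)]
pen_tin [([0.751, -0.2979, -0.0005], 0.96), ([0.5977, 0.2268, 0.0206], 0.22)]
gauge_case [([0.6962, 0.3941, 0.0018], 0.92)]
pin_tray [([0.7837, -0.0022, -0.0003], 0.6)]
```

View pics/top0.png

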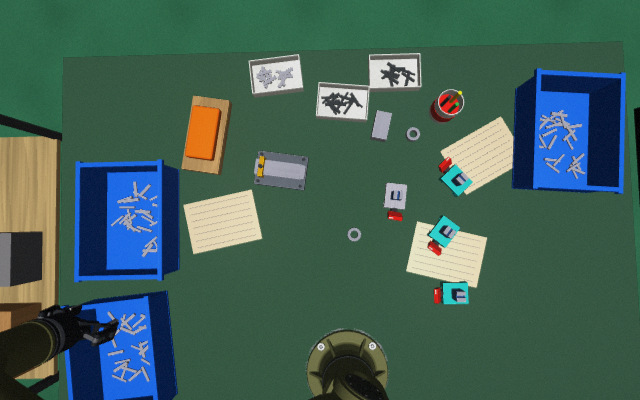

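View pics/scene0.png

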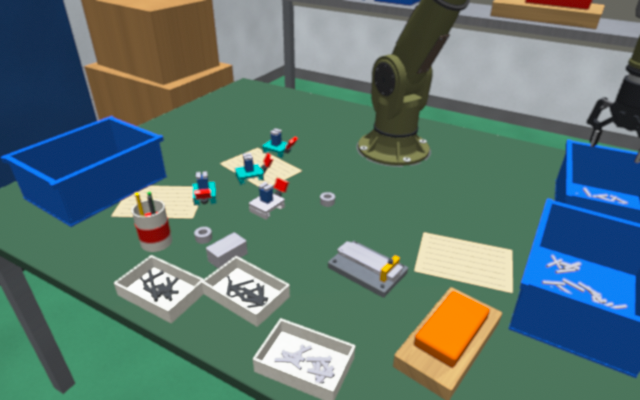

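The top view shows the aluminium carriage at about px (395,197) with its red knob at (395,215). The three others are turquoise. The track is at (282,170), with the yellow stop at (261,167) and the open end to the right. The scene view agrees. Next I'll move over the track for a closer wrist view.

```bash
cat >> h.py <<'E'
def Rdown(psi,tilt=0,az=0):
    """tool down, jaws (y) along carriage y of yaw psi"""
    y=np.array([-np.sin(psi),np.cos(psi),0]);z=np.array([0,0,-1.]);x=np.cross(y,z)
    return R.from_matrix(np.c_[x,y,z])*R.from_euler("z",az)
def rel(pos,Rt,s=None):
    s=s or observe(); R0=R.from_quat(s["tcp_rot"])
    t=R0.inv().apply(np.array(pos)-s["tool_pos"])*1000; a=(R0.inv()*Rt).as_rotvec(degrees=True)
    print("t",np.round(t,1),"a",np.round(a,2)," dist",round(np.linalg.norm(t),1))
def st():
    s=observe(); print("t",round(s["t"],2),"q",np.round(s["joint_pos"],3),"p",np.round(s["tool_pos"],4),"F",np.round(s["wrist_force"],1),"M",np.round(s["ft_torque"],2),"g",round(float(s["gripper_width"]),3)); return s
E
python3 - <<'E'
from h import *
rel([0.54,0.10,0.25],Rdown(-0.115))
E
```

```text
t [-465.6 -333.8  -18.7] a [ -0.    -0.   -14.95]  dist 573.2
```

drive_tool(plan=[{"tx":-466,"ty":-334,"tz":-19,"ax":0,"ay":0,"az":-15,"claw":0},{"tx":-466,"ty":-334,"tz":-19,"ax":0,"ay":0,"az":-15,"claw":0},{"tx":-466,"ty":-334,"tz":-19,"ax":0,"ay":0,"az":-15,"claw":0},{"tx":-466,"ty":-334,"tz":-19,"ax":0,"ay":0,"az":-15,"claw":0},{"tx":-466,"ty":-334,"tz":-19,"ax":0,"ay":0,"az":-15,"claw":0},{"tx":-466,"ty":-334,"tz":-19,"ax":0,"ay":0,"az":-15,"claw":0},{"tx":-466,"ty":-334,"tz":-19,"ax":0,"ay":0,"az":-15,"claw":0},{"tx":-466,"ty":-334,"tz":-19,"ax":0,"ay":0,"az":-15,"claw":0}])

```text
t: 2.07
tool_pos: [0.4108, 0.2996, 0.2427]
tcp_rot: [0.057, 0.998, 0.0, 0.0]
wrist_force: [0.1, 0.3, 0.4]
gripper_width: 1.0
```

```bash
python3 - <<'E'
from h import *
st(); rel([0.54,0.10,0.25],Rdown(-0.115))
E
```

```text
t 2.07 q [-0.492  0.318 -0.254  1.783  0.091  1.051  0.678] p [0.4108 0.2996 0.2427] F [0.1 0.3 0.4] M [ 0.06 -0.04 -0.  ] g 1.0
t [-151.  -183.6   -7.3] a [0.03 0.03 0.06]  dist 237.9
```

drive_tool(plan=[{"tx":-151,"ty":-184,"tz":-7,"ax":0,"ay":0,"az":0,"claw":0},{"tx":-151,"ty":-184,"tz":-7,"ax":0,"ay":0,"az":0,"claw":0},{"tx":-151,"ty":-184,"tz":-7,"ax":0,"ay":0,"az":0,"claw":0},{"tx":-151,"ty":-184,"tz":-7,"ax":0,"ay":0,"az":0,"claw":0},{"tx":-151,"ty":-184,"tz":-7,"ax":0,"ay":0,"az":0,"claw":0},{"tx":-151,"ty":-184,"tz":-7,"ax":0,"ay":0,"az":0,"claw":0},{"tx":-151,"ty":-184,"tz":-7,"ax":0,"ay":0,"az":0,"claw":0},{"tx":-151,"ty":-184,"tz":-7,"ax":0,"ay":0,"az":0,"claw":0}])

```text
t: 2.73
tool_pos: [0.5407, 0.0975, 0.2495]
tcp_rot: [0.059, 0.998, -0.0, 0.0]
wrist_force: [-0.2, 0.7, -0.4]
gripper_width: 1.002
```

```bash
python3 - <<'E'
from h import *
s=st(); p=read_camera("wrist"); save(p,"w1.png"); 
np.savez("w1.npz",T=p["tool_from_camera"],pos=s["tool_pos"],q=s["tcp_rot"],K=[p["fx"],p["fy"],p["cx"],p["cy"]],f=p["frame"]); print(p["fx"],p["cx"],p["cy"]);print(np.round(p["tool_from_camera"],3))
for q in ["track","track_entry","stop_face","carriage","carriage_grip","carriage_front","knob_grip"]:
    print(q,[(np.round(d["location"],4).tolist(),round(d["confidence"],2)) for d in tip_of(p,q)][:3])
E
```

```text
t 2.73 q [-0.105  0.372 -0.171  1.673  0.07   1.102  1.157] p [0.5407 0.0975 0.2495] F [-0.2  0.7 -0.4] M [ 0.03  0.04 -0.04] g 1.002
309.70691628693146 318.10166011043276 197.9218714410605
[[-0.001 -0.954 -0.299  0.076]
 [ 1.    -0.001  0.001  0.001]
 [-0.001 -0.299  0.954 -0.144]
 [ 0.     0.     0.     1.   ]]
track [([0.5858, 0.1604, -0.0015], 0.88)]
track_entry [([0.5788, 0.1074, 0.0404], 0.58), ([0.4436, -0.1434, 0.0456], 0.56)]
stop_face [([0.5967, 0.226, 0.0368], 0.9)]
carriage [([0.5045, -0.1539, 0.0046], 0.85), ([0.2234, -0.3113, -0.0019], 0.77), ([0.5427, -0.3296, 0.0007], 0.64)]
carriage_grip [([0.4008, -0.2894, 0.0533], 0.82), ([0.5053, -0.1523, 0.006], 0.73), ([0.5465, -0.3286, 0.0517], 0.65)]
carriage_front [([0.251, -0.313, 0.0144], 0.8), ([0.4186, -0.2685, 0.0148], 0.77), ([0.5641, -0.3516, 0.0129], 0.61)]
knob_grip [([0.3514, -0.2449, 0.0513], 0.73), ([0.4422, -0.1442, 0.0514], 0.7), ([0.5866, -0.291, 0.0525], 0.65)]
```

View pics/w1.png

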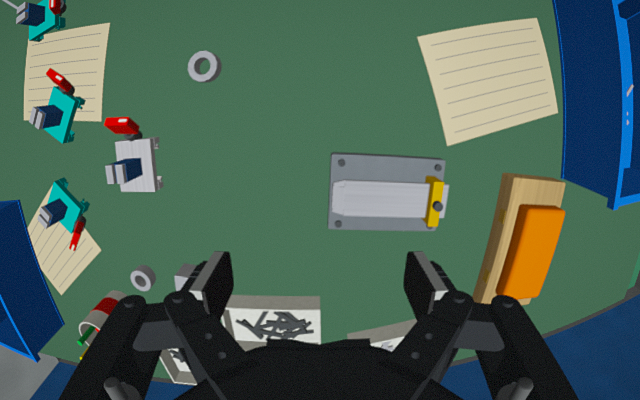

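The wrist view shows the track plate with corners at about (331,153), (444,158), (438,231) and (330,229). The stop is at (434,200) and the carriage at (135,165), with its knob at (123,126). Now I'll hover over the carriage and fit the track geometry from this picture.

drive_tool(plan=[{"tx":10,"ty":-220,"tz":40,"ax":0,"ay":0,"az":0,"claw":0},{"tx":10,"ty":-220,"tz":40,"ax":0,"ay":0,"az":0,"claw":0},{"tx":10,"ty":-220,"tz":40,"ax":0,"ay":0,"az":0,"claw":0},{"tx":10,"ty":-220,"tz":40,"ax":0,"ay":0,"az":0,"claw":0},{"tx":10,"ty":-220,"tz":40,"ax":0,"ay":0,"az":0,"claw":0},{"tx":10,"ty":-220,"tz":40,"ax":0,"ay":0,"az":0,"claw":0},{"tx":10,"ty":-220,"tz":40,"ax":0,"ay":0,"az":0,"claw":0},{"tx":10,"ty":-220,"tz":40,"ax":0,"ay":0,"az":0,"claw":0}])

```text
t: 3.8
tool_pos: [0.5049, -0.1172, 0.2097]
tcp_rot: [0.057, 0.998, 0.0, 0.0]
wrist_force: [0.1, 0.9, 0.0]
gripper_width: 1.001
```

```bash
cat >> h.py <<'E'
class W:
    def __init__(s,f):
        d=np.load(f); s.T=d["T"];s.pos=d["pos"];s.R=R.from_quat(d["q"]);s.K=d["K"];s.f=d["f"]
    def proj(s,X):
        X=np.atleast_2d(X).astype(float); t=s.R.inv().apply(X-s.pos)
        c=(t-s.T[:3,3])@s.T[:3,:3]; r=np.hypot(c[:,0],c[:,1]); th=np.arctan2(r,c[:,2])
        return np.c_[s.K[0]*th*c[:,0]/r+s.K[2], s.K[1]*th*c[:,1]/r+s.K[3]]
    def atz(s,uv,z):
        x=(uv[0]-s.K[2])/s.K[0];y=(uv[1]-s.K[3])/s.K[1];th=np.hypot(x,y)
        d=s.R.apply(s.T[:3,:3]@np.array([np.sin(th)*x/th,np.sin(th)*y/th,np.cos(th)])); o=s.pos+s.R.apply(s.T[:3,3])
        return o+d*(z-o[2])/d[2]
def shot(name):
    s=st(); p=read_camera("wrist"); save(p,name+".png")
    np.savez(name+".npz",T=p["tool_from_camera"],pos=s["tool_pos"],q=s["tcp_rot"],K=[p["fx"],p["fy"],p["cx"],p["cy"]],f=p["frame"]); return p,W(name+".npz")
def box(o,psi,xs,ys,z):
    c,s=np.cos(psi),np.sin(psi); P=np.array([(x,y) for x,y in zip(xs,ys)])
    return np.c_[o[0]+c*P[:,0]-s*P[:,1],o[1]+s*P[:,0]+c*P[:,1],np.full(len(P),z)]
def draw(img,w,polys,sc,off):
    for P,col in polys:
        n=20; Q=np.vstack([np.linspace(P[i],P[(i+1)%len(P)],n) for i in range(len(P))])
        u=(w.proj(Q)-off+0.5)*sc
        cv2.polylines(img,[np.round(u*8).astype(int).reshape(-1,1,2)],True,col,1,cv2.LINE_AA,3)
E
python3 - <<'E'
from h import *
p,w2=shot("w2")
for q in ["carriage","carriage_grip","carriage_front","knob_grip"]:
    print(q,[(np.round(d["location"],4).tolist(),round(d["confidence"],2)) for d in tip_of(p,q)][:3])
w=W("w1.npz")
for uv,z in [((331,153),.02),((445,158),.02),((439,231),.02),((330,229),.02)]: print(np.round(w.atz(uv,z),4))
off=np.array([320,140]);sc=5
img=cv2.resize(w.f[140:245,320:470,::-1],None,fx=sc,fy=sc,interpolation=cv2.INTER_CUBIC)
o=np.array([0.5855,0.1595]);psi=-0.115
polys=[(box(o,psi,[-.022,.022,.022,-.022],[-.036,-.036,.096,.096],.039),(0,0,255)),
 (box(o,psi,[-.018,.018],[-.050,-.050],.036),(0,255,0)),
 (box(o,psi,[-.05,.05],[-.07,-.07],.02),(0,0,0)),
 (box(o,psi,[-.05,-.05],[-.05,.096],.02),(255,0,255)),(box(o,psi,[.05,.05],[-.05,.096],.02),(255,0,255))]
draw(img,w,polys,sc,off); cv2.imwrite("pics/c1.png",img)
E
```

```text
t 3.8 q [ 0.262  0.359 -0.113  1.813  0.047  0.971  1.587] p [ 0.5049 -0.1172  0.2097] F [0.1 0.9 0. ] M [ 0.02 -0.04  0.03] g 1.001
carriage [([0.4005, -0.2838, -0.0005], 0.89), ([0.5068, -0.1525, 0.0051], 0.81), ([0.5427, -0.3285, -0.0006], 0.63)]
carriage_grip [([0.404, -0.2912, 0.0556], 0.77), ([0.5064, -0.1565, 0.0507], 0.76), ([0.5503, -0.3263, 0.0542], 0.57)]
carriage_front [([0.5613, -0.3516, 0.0133], 0.87), ([0.5084, -0.12, 0.0116], 0.86), ([0.4175, -0.2662, 0.0189], 0.62)]
knob_grip [([0.3518, -0.2476, 0.0522], 0.98), ([0.5873, -0.2928, 0.0485], 0.88), ([0.4437, -0.1415, 0.047], 0.75)]
[0.5262 0.116  0.02  ]
[0.5471 0.2628 0.02  ]
[0.6489 0.2543 0.02  ]
[0.6254 0.1041 0.02  ]
```

View pics/c1.png

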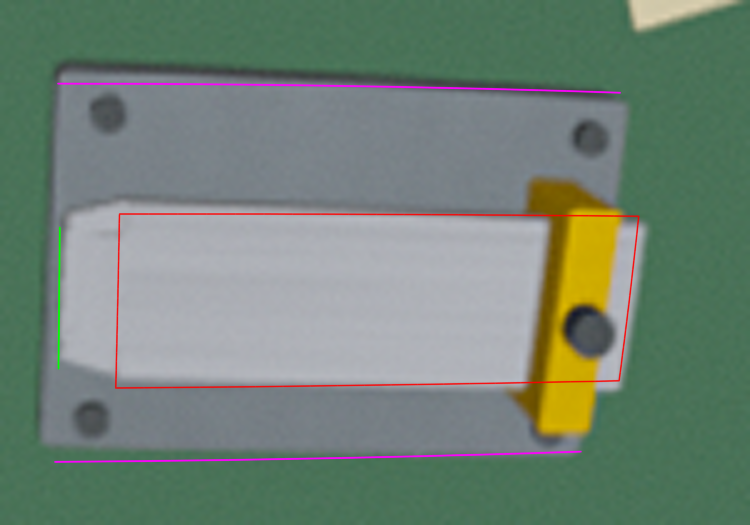

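View pics/w2.png

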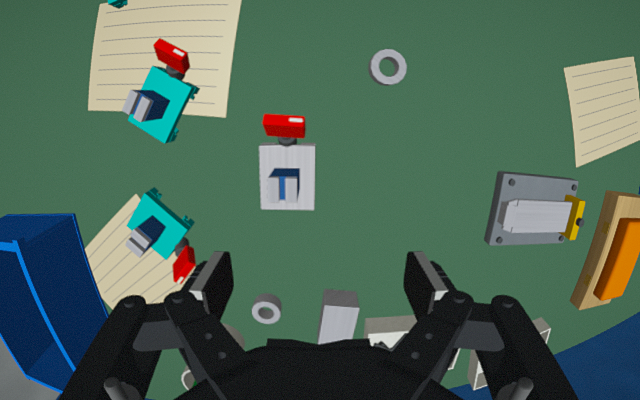

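The crop shows the real track edges rotated against my model, so its yaw is nearer -0.15. Wrist view w2 shows the carriage plate spanning about (260..315, 143..210) and the knob at (285,125). I'll fit both poses from corner pixels.

```bash
cat > fit.py <<'E'
from h import *
from scipy.optimize import least_squares
def fit(w,mod,px,x0,extra=None):
    mod=np.array(mod,float);px=np.array(px,float)
    def f(v):
        c,s=np.cos(v[2]),np.sin(v[2]); M=mod.copy()
        if extra is not None: M[extra,1]+=v[3]
        X=np.c_[v[0]+c*M[:,0]-s*M[:,1],v[1]+s*M[:,0]+c*M[:,1],M[:,2]]
        return (w.proj(X)-px).ravel()
    r=least_squares(f,x0,loss="soft_l1"); return r.x,r.fun.reshape(-1,2)
E
python3 - <<'E'
from fit import *
w=W("w1.npz")
mod=[(-.022,-.036,.039),(.022,-.036,.039),(-.022,.096,.039),(.022,.096,.039),(-.018,-.05,.036),(.018,-.05,.036),(-.05,0,.02),(.05,0,.02),(-.05,.15,.02),(.05,.15,.02)]
c=np.array([(118,200),(110,373),(645,225),(620,388),(68,215),(62,360),(57,80),(40,443),(627,102),(578,455)],float)
px=(c/5)-0.5+[320,140]
v,r=fit(w,mod,px,[.585,.16,-.14,-.054],[6,7,8,9]); print(np.round(v,4));print(np.round(r.T,1))
v,r=fit(w,mod[:6],px[:6],[.585,.16,-.14]); print(np.round(v,4));print(np.round(r.T,1))
w=W("w2.npz")
g=cv2.cvtColor(w.f,cv2.COLOR_RGB2GRAY)
hsv=cv2.cvtColor(w.f,cv2.COLOR_RGB2HSV)
m=((hsv[...,1]<50)&(hsv[...,2]>120)).astype(np.uint8); m[:, :240]=0;m[:,335:]=0;m[:130]=0;m[230:]=0
ys,xs=np.nonzero(m); hull=cv2.convexHull(np.c_[xs,ys].astype(np.int32)); print(cv2.approxPolyDP(hull,2.5,True)[:,0].tolist())
off=np.array([240,100]);sc=6
img=cv2.resize(w.f[100:225,240:340,::-1],None,fx=sc,fy=sc,interpolation=cv2.INTER_CUBIC)
cmod=[(-.036,-.03,.027),(-.036,.03,.027),(.036,.03,.027),(.036,-.03,.027)]
v,r=fit(w,cmod,[(260,144),(314.5,144),(314.5,209.5),(260,209.5)],[.505,-.152,-.11]); print("carr",np.round(v,4),np.round(r.T,1))
o=v[:2];psi=v[2]
draw(img,w,[(box(o,psi,[-.036,-.036,.036,.036],[-.03,.03,.03,-.03],.027),(0,0,255)),(box(o,psi,[-.012,-.012,.012,.012],[-.014,.014,.014,-.014],.067),(0,255,0))],sc,off); cv2.imwrite("pics/c2.png",img)
E
```

```text
[ 0.5842  0.1605 -0.1502 -0.0532]
[[ 1.6  1.2 -0.4 -0.5 -0.5 -0.6 -0.4 -0.3  0.7  0.2]
 [ 0.6  0.9 -0.3 -0.1 -0.2 -0.7 -1.9  1.4 -0.3  0.6]]
[ 0.5842  0.1605 -0.1514]
[[ 1.6  1.2 -0.4 -0.5 -0.4 -0.6]
 [ 0.5  0.8 -0.2 -0.  -0.3 -0.8]]
[[315, 144], [314, 209], [261, 209], [259, 145]]
carr [ 0.5037 -0.15   -0.1318] [[-1.   0.5 -0.4  0.9]
 [ 0.5  0.8 -0.4 -1.4]]
```

View pics/c2.png

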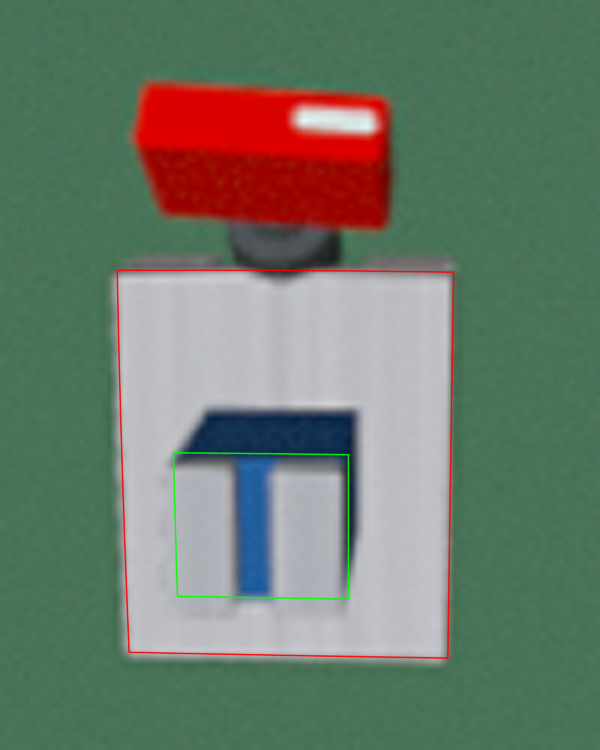

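Both fits hold: the carriage origin is (0.504, -0.150) with yaw -0.122, and the track origin is (0.584, 0.1605) with yaw -0.150. Next is the grasp.

```bash
python3 - <<'E'
from h import *
rel([0.5037,-0.150,0.036],Rdown(-0.122))
E
```

```text
t [ -1.8 -35.  173.9] a [0.06 0.07 0.73]  dist 177.4
```

drive_tool(plan=[{"tx":-2,"ty":-35,"tz":25,"ax":0,"ay":0,"az":0.5,"claw":0},{"tx":-2,"ty":-35,"tz":50,"ax":0,"ay":0,"az":0.5,"claw":0},{"tx":-2,"ty":-35,"tz":80,"ax":0,"ay":0,"az":0.5,"claw":60},{"tx":-2,"ty":-35,"tz":110,"ax":0,"ay":0,"az":0.5,"claw":60},{"tx":-2,"ty":-35,"tz":140,"ax":0,"ay":0,"az":0.5,"claw":60},{"tx":-2,"ty":-35,"tz":165,"ax":0,"ay":0,"az":0.5,"claw":60},{"tx":-2,"ty":-35,"tz":174,"ax":0,"ay":0,"az":0.5,"claw":60},{"tx":-2,"ty":-35,"tz":174,"ax":0,"ay":0,"az":0.5,"claw":60}], squeeze=60)

```text
t: 4.72
tool_pos: [0.503, -0.1487, 0.0341]
tcp_rot: [0.058, 0.998, 0.001, -0.001]
wrist_force: [0.4, -0.0, 0.4]
gripper_width: 0.766
```

```bash
python3 - <<'E'
from h import *
st(); rel([0.5037,-0.150,0.036],Rdown(-0.122))
E
```

```text
t 4.72 q [ 0.296  0.602 -0.081  1.995  0.084  0.551  1.611] p [ 0.503  -0.1487  0.0341] F [ 0.4 -0.   0.4] M [-0.01  0.03  0.02] g 0.766
t [-0.8 -1.2 -1.9] a [ 0.11 -0.15  0.31]  dist 2.4
```

drive_tool(plan=[{"tx":0,"ty":-1,"tz":-2,"ax":0,"ay":0,"az":0.3,"claw":100},{"tx":0,"ty":-1,"tz":-2,"ax":0,"ay":0,"az":0.3,"claw":150},{"tx":0,"ty":-1,"tz":-2,"ax":0,"ay":0,"az":0.3,"claw":255},{"tx":0,"ty":-1,"tz":-2,"ax":0,"ay":0,"az":0.3,"claw":255},{"tx":0,"ty":-1,"tz":-2,"ax":0,"ay":0,"az":0.3,"claw":255},{"tx":0,"ty":-1,"tz":-2,"ax":0,"ay":0,"az":0.3,"claw":255},{"tx":0,"ty":-1,"tz":-2,"ax":0,"ay":0,"az":0.3,"claw":255},{"tx":0,"ty":-1,"tz":-2,"ax":0,"ay":0,"az":0.3,"claw":255}], squeeze=60)

```text
t: 5.38
tool_pos: [0.5041, -0.1502, 0.0379]
tcp_rot: [0.061, 0.998, 0.001, 0.0]
wrist_force: [-0.3, -0.3, 6.0]
gripper_width: 0.322
```

```bash
python3 - <<'E'
from h import *
s=st(); print(R.from_quat(s["tcp_rot"]).as_matrix().round(4))
E
```

```text
t 5.38 q [ 0.297  0.596 -0.08   1.991  0.083  0.557  1.61 ] p [ 0.5041 -0.1502  0.0379] F [-0.3 -0.3  6. ] M [-0.14  0.12 -0.03] g 0.322
[[-9.926e-01  1.217e-01  1.000e-03]
 [ 1.217e-01  9.926e-01  1.200e-03]
 [-8.000e-04  1.300e-03 -1.000e+00]]
```

drive_tool(plan=[{"tx":0,"ty":0,"tz":-10,"ax":0,"ay":0,"az":0,"claw":255},{"tx":0,"ty":0,"tz":-25,"ax":0,"ay":0,"az":0,"claw":255},{"tx":-15,"ty":30,"tz":-45,"ax":0,"ay":0,"az":0,"claw":255},{"tx":-25,"ty":65,"tz":-55,"ax":0,"ay":0,"az":0.5,"claw":255},{"tx":-30,"ty":100,"tz":-55,"ax":0,"ay":0,"az":1,"claw":255},{"tx":-38,"ty":140,"tz":-55,"ax":0,"ay":0,"az":1.6,"claw":255},{"tx":-38,"ty":175,"tz":-55,"ax":0,"ay":0,"az":1.6,"claw":255},{"tx":-38,"ty":200,"tz":-55,"ax":0,"ay":0,"az":1.6,"claw":255}], squeeze=80)

```text
t: 6.05
tool_pos: [0.5664, 0.0483, 0.0944]
tcp_rot: [0.073, 0.997, 0.002, 0.001]
wrist_force: [0.4, -0.6, -4.8]
gripper_width: 0.314
```

```bash
python3 - <<'E'
from h import *
st(); rel([0.5685,0.0567,0.0635],Rdown(-0.150))
E
```

```text
t 6.05 q [-0.083  0.56  -0.066  1.832  0.046  0.748  1.251] p [0.5664 0.0483 0.0944] F [ 0.4 -0.6 -4.8] M [ 0.02 -0.02 -0.  ] g 0.314
t [-0.8  8.5 30.9] a [0.22 0.08 0.19]  dist 32.1
```

drive_tool(plan=[{"tx":-0.5,"ty":4,"tz":6,"ax":0.2,"ay":0,"az":0.2,"claw":255},{"tx":-1,"ty":6,"tz":12,"ax":0.2,"ay":0,"az":0.2,"claw":255},{"tx":-1,"ty":8,"tz":18,"ax":0.2,"ay":0,"az":0.2,"claw":255},{"tx":-1,"ty":8.5,"tz":24,"ax":0.2,"ay":0,"az":0.2,"claw":255},{"tx":-1,"ty":8.5,"tz":29,"ax":0.2,"ay":0,"az":0.2,"claw":255},{"tx":-1,"ty":8.5,"tz":31,"ax":0.2,"ay":0,"az":0.2,"claw":255},{"tx":-1,"ty":8.5,"tz":31,"ax":0.2,"ay":0,"az":0.2,"claw":255},{"tx":-1,"ty":8.5,"tz":31,"ax":0.2,"ay":0,"az":0.2,"claw":255}])

```text
t: 6.72
tool_pos: [0.5686, 0.0558, 0.0633]
tcp_rot: [0.076, 0.997, -0.0, 0.001]
wrist_force: [1.2, 0.5, -4.6]
gripper_width: 0.315
```

```bash
python3 - <<'E'
from fit import *
p,w=shot("w3"); rel([0.5685,0.0567,0.0635],Rdown(-0.150))
pos=w.pos; tr=np.array([.5842,.1605]); 
off=np.array([200,60]);sc=2.7
x0,y0,x1,y1=200,60,490,270
img=cv2.resize(w.f[y0:y1,x0:x1,::-1],None,fx=sc,fy=sc,interpolation=cv2.INTER_CUBIC)
psi=-.15;zc=pos[2]-.038
draw(img,w,[(box(tr,psi,[-.022,.022,.022,-.022],[-.036,-.036,.066,.066],.039),(0,0,255)),(box(tr,psi,[-.018,.018],[-.05,-.05],.036),(0,255,0)),
 (box(tr,psi,[-.05,.05,.05,-.05],[-.053,-.053,.097,.097],.02),(255,0,255)),
 (box(pos[:2],psi,[-.036,-.036,.036,.036],[-.03,.03,.03,-.03],zc+.027),(0,255,255))],sc,off); cv2.imwrite("pics/c3.png",img)
E
```

```text
t 6.72 q [-0.104  0.606 -0.058  1.852  0.053  0.684  1.228] p [0.5686 0.0558 0.0633] F [ 1.2  0.5 -4.6] M [-0.02 -0.03 -0.01] g 0.315
t [0.4 0.6 0. ] a [ 0.01  0.09 -0.07]  dist 0.8
```

View pics/c3.png

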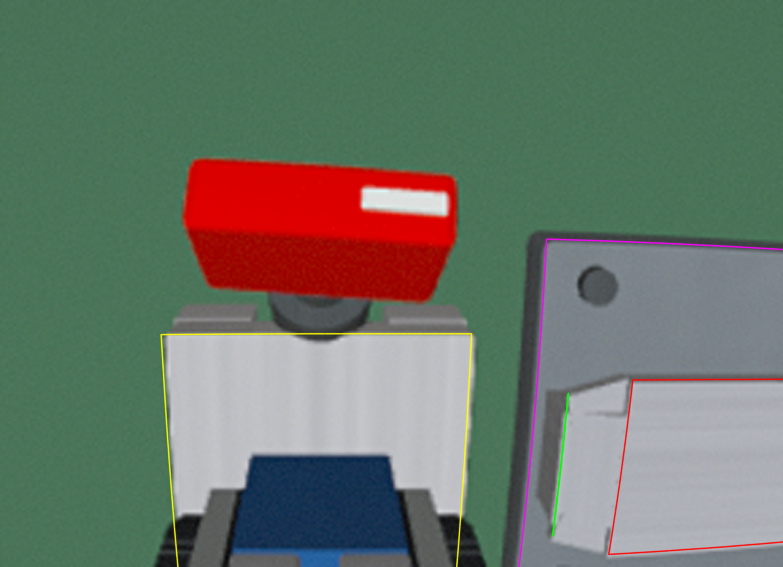

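The overlay matches the track and carriage edges to about 1 mm, and the carriage is level in front of the open end. I'll start the insertion.

drive_tool(plan=[{"tx":0.4,"ty":6,"tz":0,"ax":0,"ay":0,"az":0,"claw":255},{"tx":0.4,"ty":12,"tz":0,"ax":0,"ay":0,"az":0,"claw":255},{"tx":0.4,"ty":18,"tz":0,"ax":0,"ay":0,"az":0,"claw":255},{"tx":0.4,"ty":23,"tz":0,"ax":0,"ay":0,"az":0,"claw":255},{"tx":0.4,"ty":28,"tz":0,"ax":0,"ay":0,"az":0,"claw":255},{"tx":0.4,"ty":32,"tz":0,"ax":0,"ay":0,"az":0,"claw":255},{"tx":0.4,"ty":35,"tz":0,"ax":0,"ay":0,"az":0,"claw":255},{"tx":0.4,"ty":38,"tz":0,"ax":0,"ay":0,"az":0,"claw":255}])

```text
t: 7.43
tool_pos: [0.5741, 0.094, 0.0635]
tcp_rot: [0.075, 0.997, -0.0, 0.001]
wrist_force: [0.2, -0.6, -4.3]
gripper_width: 0.32
```

```bash
cat >> h.py <<'E'
def tf():
    s=st(); R0=R.from_quat(s["tcp_rot"]); d=np.array(s["tool_pos"])-[.5842,.1605,0]; c,n=np.cos(-.15),np.sin(-.15)
    print("Ftool",R0.inv().apply(s["wrist_force"]).round(1),"Mtool",R0.inv().apply(s["ft_torque"]).round(2),"track xy mm",np.round([1e3*(c*d[0]+n*d[1]),1e3*(-n*d[0]+c*d[1]),1e3*d[2]],1),"yaw",round(float(np.arctan2(-R0.as_matrix()[0,1],R0.as_matrix()[1,1])),4))
E
python3 -c "
from h import *
tf()"
```

```text
t 7.43 q [-0.171  0.618 -0.053  1.824  0.048  0.7    1.169] p [0.5741 0.094  0.0635] F [ 0.2 -0.6 -4.3] M [ 0. -0. -0.] g 0.32
Ftool [-0.3 -0.5  4.3] Mtool [-0. -0.  0.] track xy mm [ -0.  -67.2  63.5] yaw -0.1509
```

drive_tool(plan=[{"tx":0,"ty":4,"tz":0,"ax":0,"ay":0,"az":0,"claw":255},{"tx":0,"ty":8,"tz":0,"ax":0,"ay":0,"az":0,"claw":255},{"tx":0,"ty":12,"tz":0,"ax":0,"ay":0,"az":0,"claw":255},{"tx":0,"ty":16,"tz":0,"ax":0,"ay":0,"az":0,"claw":255},{"tx":0,"ty":20,"tz":0,"ax":0,"ay":0,"az":0,"claw":255},{"tx":0,"ty":24,"tz":0,"ax":0,"ay":0,"az":0,"claw":255},{"tx":0,"ty":28,"tz":0,"ax":0,"ay":0,"az":0,"claw":255},{"tx":0,"ty":32,"tz":0,"ax":0,"ay":0,"az":0,"claw":255}])

```text
t: 8.1
tool_pos: [0.579, 0.1261, 0.0635]
tcp_rot: [0.075, 0.997, -0.0, 0.001]
wrist_force: [-0.3, 0.8, -5.2]
gripper_width: 0.317
```

```bash
python3 -c "
from h import *
tf()"
```

```text
t 8.1 q [-0.225  0.63  -0.049  1.794  0.044  0.717  1.122] p [0.579  0.1261 0.0635] F [-0.3  0.8 -5.2] M [ 0.03 -0.07 -0.02] g 0.317
Ftool [0.4 0.8 5.2] Mtool [-0.04 -0.06  0.02] track xy mm [  0.  -34.8  63.5] yaw -0.151
```

drive_tool(plan=[{"tx":0,"ty":6,"tz":0,"ax":0,"ay":0,"az":0,"claw":255},{"tx":0,"ty":12,"tz":0,"ax":0,"ay":0,"az":0,"claw":255},{"tx":0,"ty":18,"tz":0,"ax":0,"ay":0,"az":0,"claw":255},{"tx":0,"ty":24,"tz":0,"ax":0,"ay":0,"az":0,"claw":255},{"tx":0,"ty":30,"tz":0,"ax":0,"ay":0,"az":0,"claw":255},{"tx":0,"ty":36,"tz":0,"ax":0,"ay":0,"az":0,"claw":255},{"tx":0,"ty":42,"tz":0,"ax":0,"ay":0,"az":0,"claw":255},{"tx":0,"ty":48,"tz":0,"ax":0,"ay":0,"az":0,"claw":255}])

```text
t: 8.77
tool_pos: [0.5863, 0.1742, 0.0634]
tcp_rot: [0.075, 0.997, -0.0, 0.001]
wrist_force: [-0.1, 0.2, -4.4]
gripper_width: 0.316
```

```bash
python3 -c "
from h import *
tf()"
```

```text
t 8.77 q [-0.303  0.653 -0.043  1.741  0.039  0.747  1.054] p [0.5863 0.1742 0.0634] F [-0.1  0.2 -4.4] M [ 0.03 -0.06  0.01] g 0.316
Ftool [0.2 0.2 4.4] Mtool [-0.04 -0.06 -0.01] track xy mm [ 0.  13.8 63.4] yaw -0.1509
```

drive_tool(plan=[{"tx":0,"ty":3,"tz":0,"ax":0,"ay":0,"az":0,"claw":255},{"tx":0,"ty":6,"tz":0,"ax":0,"ay":0,"az":0,"claw":255},{"tx":0,"ty":9,"tz":0,"ax":0,"ay":0,"az":0,"claw":255},{"tx":0,"ty":12,"tz":0,"ax":0,"ay":0,"az":0,"claw":255},{"tx":0,"ty":14,"tz":0.3,"ax":0,"ay":0,"az":0,"claw":255},{"tx":0,"ty":15,"tz":0.6,"ax":0,"ay":0,"az":0,"claw":255},{"tx":0,"ty":15,"tz":0.9,"ax":0,"ay":0,"az":0,"claw":255},{"tx":0,"ty":15,"tz":1.2,"ax":0,"ay":0,"az":0,"claw":255}])

```text
t: 9.43
tool_pos: [0.5885, 0.1888, 0.0622]
tcp_rot: [0.075, 0.997, -0.0, 0.001]
wrist_force: [-0.1, 0.2, -4.8]
gripper_width: 0.316
```

```bash
python3 -c "
from h import *
tf()
p=read_camera('wrist')
print([(np.round(d['location'],4).tolist(),round(d['confidence'],2)) for d in tip_of(p,'stop_face')][:2])"
```

```text
t 9.43 q [-0.325  0.662 -0.041  1.724  0.038  0.755  1.035] p [0.5885 0.1888 0.0622] F [-0.1  0.2 -4.8] M [-0.05 -0.05 -0.01] g 0.316
Ftool [0.1 0.2 4.8] Mtool [ 0.05 -0.06  0.01] track xy mm [ 0.  28.6 62.2] yaw -0.151
[([0.5944, 0.2248, 0.042], 0.96)]
```

drive_tool(plan=[{"tx":0,"ty":0.5,"tz":0,"ax":0,"ay":0,"az":0,"claw":255},{"tx":0,"ty":1,"tz":0.1,"ax":0,"ay":0,"az":0,"claw":255},{"tx":0,"ty":1.5,"tz":0.2,"ax":0,"ay":0,"az":0,"claw":255},{"tx":0,"ty":2,"tz":0.3,"ax":0,"ay":0,"az":0,"claw":255},{"tx":0,"ty":2.5,"tz":0.4,"ax":0,"ay":0,"az":0,"claw":255},{"tx":0,"ty":3,"tz":0.5,"ax":0,"ay":0,"az":0,"claw":255},{"tx":0,"ty":3.5,"tz":0.5,"ax":0,"ay":0,"az":0,"claw":255},{"tx":0,"ty":4,"tz":0.5,"ax":0,"ay":0,"az":0,"claw":255}])

```text
t: 10.2
tool_pos: [0.5895, 0.1921, 0.0621]
tcp_rot: [0.076, 0.997, -0.0, 0.001]
wrist_force: [0.4, -3.3, 2.4]
gripper_width: 0.319
```

```bash
python3 -c "
from h import *
tf()"
```

```text
t 10.2 q [-0.331  0.664 -0.04   1.719  0.038  0.757  1.029] p [0.5895 0.1921 0.0621] F [ 0.4 -3.3  2.4] M [-0.8   0.18  0.01] g 0.319
Ftool [-0.9 -3.2 -2.4] Mtool [ 0.82  0.06 -0.02] track xy mm [ 0.5 32.  62.1] yaw -0.1517
```

drive_tool(plan=[{"tx":0,"ty":0.5,"tz":-0.2,"ax":0,"ay":0,"az":0,"claw":255},{"tx":0,"ty":0.9,"tz":-0.2,"ax":0,"ay":0,"az":0,"claw":255},{"tx":0,"ty":1.3,"tz":-0.2,"ax":0,"ay":0,"az":0,"claw":255},{"tx":0,"ty":1.7,"tz":-0.2,"ax":0,"ay":0,"az":0,"claw":255},{"tx":0,"ty":2.1,"tz":-0.2,"ax":0,"ay":0,"az":0,"claw":255},{"tx":0,"ty":2.5,"tz":-0.2,"ax":0,"ay":0,"az":0,"claw":255},{"tx":0,"ty":2.9,"tz":-0.2,"ax":0,"ay":0,"az":0,"claw":255},{"tx":0,"ty":3.3,"tz":-0.2,"ax":0,"ay":0,"az":0,"claw":255}])

```text
t: 10.87
tool_pos: [0.5899, 0.1956, 0.0621]
tcp_rot: [0.076, 0.997, -0.0, 0.001]
wrist_force: [0.9, -0.7, -3.7]
gripper_width: 0.32
```

```bash
python3 -c "
from h import *
tf()"
```

```text
t 10.87 q [-0.336  0.666 -0.04   1.715  0.037  0.76   1.025] p [0.5899 0.1956 0.0621] F [ 0.9 -0.7 -3.7] M [-0.06 -0.03 -0.02] g 0.32
Ftool [-1.  -0.6  3.7] Mtool [ 0.06 -0.04  0.02] track xy mm [ 0.4 35.6 62.1] yaw -0.1515
```

drive_tool(plan=[{"tx":0,"ty":0.4,"tz":0,"ax":0,"ay":0,"az":0,"claw":255},{"tx":0,"ty":0.7,"tz":0,"ax":0,"ay":0,"az":0,"claw":255},{"tx":0,"ty":1.0,"tz":0,"ax":0,"ay":0,"az":0,"claw":255},{"tx":0,"ty":1.3,"tz":0,"ax":0,"ay":0,"az":0,"claw":255},{"tx":0,"ty":1.6,"tz":0,"ax":0,"ay":0,"az":0,"claw":255},{"tx":0,"ty":1.9,"tz":0,"ax":0,"ay":0,"az":0,"claw":255},{"tx":0,"ty":2.2,"tz":0,"ax":0,"ay":0,"az":0,"claw":255},{"tx":0,"ty":2.5,"tz":0,"ax":0,"ay":0,"az":0,"claw":255}])

```text
t: 11.53
tool_pos: [0.5902, 0.1978, 0.0621]
tcp_rot: [0.076, 0.997, -0.001, 0.001]
wrist_force: [-0.4, -1.6, -1.8]
gripper_width: 0.313
```

```bash
python3 -c "
from h import *
tf()"
```

```text
t 11.53 q [-0.34   0.668 -0.039  1.711  0.037  0.762  1.022] p [0.5902 0.1978 0.0621] F [-0.4 -1.6 -1.8] M [-0.46  0.14  0.05] g 0.313
Ftool [ 0.2 -1.7  1.8] Mtool [ 0.47  0.07 -0.05] track xy mm [ 0.4 37.8 62.1] yaw -0.1517
```

drive_tool(plan=[{"tx":0,"ty":0.4,"tz":0,"ax":0,"ay":0,"az":0,"claw":255},{"tx":0,"ty":0.7,"tz":0,"ax":0,"ay":0,"az":0,"claw":255},{"tx":0,"ty":1.0,"tz":0,"ax":0,"ay":0,"az":0,"claw":255},{"tx":0,"ty":1.2,"tz":0,"ax":0,"ay":0,"az":0,"claw":255},{"tx":0,"ty":1.4,"tz":0,"ax":0,"ay":0,"az":0,"claw":255},{"tx":0,"ty":1.6,"tz":0,"ax":0,"ay":0,"az":0,"claw":255},{"tx":0,"ty":1.8,"tz":0,"ax":0,"ay":0,"az":0,"claw":255},{"tx":0,"ty":2.0,"tz":0,"ax":0,"ay":0,"az":0,"claw":255}])

```text
t: 12.2
tool_pos: [0.5902, 0.1979, 0.0622]
tcp_rot: [0.076, 0.997, -0.002, 0.0]
wrist_force: [-2.2, -8.7, 0.6]
gripper_width: 0.318
```

```bash
python3 -c "
from h import *
tf()
p,w=shot('w4')
print([(np.round(d['location'],4).tolist(),round(d['confidence'],2)) for d in tip_of(p,'stop_face')][:2])"
```

```text
t 12.2 q [-0.342  0.668 -0.037  1.71   0.038  0.765  1.019] p [0.5902 0.1979 0.0622] F [-2.2 -8.7  0.6] M [-1.51  0.42  0.2 ] g 0.318
Ftool [ 0.8 -8.9 -0.5] Mtool [ 1.55  0.18 -0.2 ] track xy mm [ 0.3 37.9 62.2] yaw -0.1526
t 12.2 q [-0.342  0.668 -0.037  1.71   0.038  0.765  1.019] p [0.5902 0.1979 0.0622] F [-2.2 -8.7  0.6] M [-1.51  0.42  0.2 ] g 0.318
[([0.5985, 0.2241, 0.0414], 0.94)]
```

Contact: the carriage stopped at track y = 37.9 mm with a 9 N push, so it is home. I'll relax the push, open slightly and lift.

drive_tool(plan=[{"tx":0,"ty":0.2,"tz":0,"ax":0,"ay":0,"az":0,"claw":255},{"tx":0,"ty":0.2,"tz":0,"ax":0,"ay":0,"az":0,"claw":255},{"tx":0,"ty":0.2,"tz":0,"ax":0,"ay":0,"az":0,"claw":150},{"tx":0,"ty":0.2,"tz":0,"ax":0,"ay":0,"az":0,"claw":150},{"tx":0,"ty":0,"tz":0,"ax":0,"ay":0,"az":0,"claw":150},{"tx":0,"ty":0,"tz":0,"ax":0,"ay":0,"az":0,"claw":150},{"tx":0,"ty":0,"tz":-3,"ax":0,"ay":0,"az":0,"claw":150},{"tx":0,"ty":0,"tz":-8,"ax":0,"ay":0,"az":0,"claw":150}])

```text
t: 12.97
tool_pos: [0.59, 0.1981, 0.0701]
tcp_rot: [0.076, 0.997, -0.002, 0.0]
wrist_force: [0.3, 0.1, 0.1]
gripper_width: 0.411
```

```bash
python3 -c "
from h import *
tf()"
```

```text
t 12.97 q [-0.342  0.658 -0.038  1.703  0.037  0.782  1.02 ] p [0.59   0.1981 0.0701] F [0.3 0.1 0.1] M [-0.02  0.05 -0.02] g 0.411
Ftool [-0.2  0.2 -0.1] Mtool [0.03 0.05 0.02] track xy mm [ 0.1 38.  70.1] yaw -0.1524
```

```bash
python3 - <<'E'
import numpy as np
from scipy.optimize import brentq, fsolve
D=np.array([(.508,1.501,.6245,.2305),(.318,1.783,.508,.2427),(.372,1.673,.5494,.2495),(.359,1.813,.518,.2097),(.602,1.995,.5245,.0341),(.606,1.852,.571,.0633),(.668,1.71,.6225,.0622)])
a,b=D[:,0],D[:,0]+D[:,1]; n=len(D)
A=np.vstack([np.c_[np.sin(a),np.sin(b),np.ones(n),np.zeros(n)],np.c_[np.cos(a),np.cos(b),np.zeros(n),np.ones(n)]])
x,res,*_=np.linalg.lstsq(A,np.r_[D[:,2],D[:,3]],rcond=None);print(x,np.abs(A@x-np.r_[D[:,2],D[:,3]]).max())
L1,L2,r0,c=x
for L3 in(.2,.25,.3,.35):
  for t in(0.26,.45,.52):
    r=.5695+.02; z=.06
    # wrist: TCP - L3*(sin t,-cos t)
    rw=r-L3*np.sin(t); zw=z-L3+L3*np.cos(t)
    s=fsolve(lambda q:[L1*np.sin(q[0])+L2*np.sin(sum(q))+r0-rw,L1*np.cos(q[0])+L2*np.cos(sum(q))+c-zw],[.4,2.])
    print(L3,t,s.round(3),"q6",round(np.pi-t-s.sum(),3))
E
```

```text
[ 0.58411043  0.3841268  -0.00523669 -0.11864507] 0.002225307942456123
0.2 0.26 [0.586 1.945] q6 0.351
0.2 0.45 [0.571 2.047] q6 0.073
0.2 0.52 [0.571 2.084] q6 -0.033
0.25 0.26 [0.575 1.98 ] q6 0.327
0.25 0.45 [0.559 2.106] q6 0.026
0.25 0.52 [0.56  2.151] q6 -0.09
0.3 0.26 [0.565 2.014] q6 0.303
0.3 0.45 [0.549 2.165] q6 -0.022
0.3 0.52 [0.553 2.219] q6 -0.15
0.35 0.26 [0.555 2.048] q6 0.279
0.35 0.45 [0.541 2.223] q6 -0.072
0.35 0.52 [0.548 2.286] q6 -0.212
```

drive_tool(plan=[{"tx":0,"ty":0,"tz":-30,"ax":0,"ay":0,"az":0,"claw":120},{"tx":10,"ty":0,"tz":-60,"ax":0,"ay":0,"az":0,"claw":120},{"tx":40,"ty":0,"tz":-80,"ax":0,"ay":-6,"az":0,"claw":120},{"tx":70,"ty":0,"tz":-80,"ax":0,"ay":-12,"az":0,"claw":120},{"tx":100,"ty":0,"tz":-80,"ax":0,"ay":-17,"az":0,"claw":120},{"tx":110,"ty":0,"tz":-80,"ax":0,"ay":-17,"az":0,"claw":120},{"tx":110,"ty":0,"tz":-80,"ax":0,"ay":-17,"az":0,"claw":120},{"tx":110,"ty":0,"tz":-80,"ax":0,"ay":-17,"az":0,"claw":120}])

```text
t: 13.63
tool_pos: [0.4806, 0.2163, 0.1511]
tcp_rot: [0.074, 0.986, -0.012, 0.148]
wrist_force: [1.1, 0.7, -0.4]
gripper_width: 0.526
```

```bash
cat > kin.py <<'E'
from h import *
import itertools
from scipy.optimize import least_squares
def T(r,t): 
    M=np.eye(4);M[:3,:3]=r.as_matrix();M[:3,3]=t;return M
def fk(q,p,k):
    L1,L2,L3,h,o1,o7,r0=p; E=lambda a,v,t:T(R.from_euler(a,v),t)
    M=E("z",k[0]*q[0]+o1,[0,0,h])@E("y",q[1],[r0,0,0])@E("z",k[1]*q[2],[0,0,L1])@E("y",q[3],[0,0,0])@E("z",k[2]*q[4],[0,0,L2])@E("y",q[5],[0,0,0])@E("z",-q[6]+o7,[0,0,L3]); return M
# order: translation then rotation in each block
E
cat > data.py <<'E'
D=[([-1.089,.508,-.238,1.501,.126,1.149,-.155],[.229,.581,.2305],[.187,.982,-.001,0]),
([-.492,.318,-.254,1.783,.091,1.051,.678],[.4108,.2996,.2427],[.057,.998,0,0]),
([-.105,.372,-.171,1.673,.07,1.102,1.157],[.5407,.0975,.2495],[.059,.998,0,0]),
([.262,.359,-.113,1.813,.047,.971,1.587],[.5049,-.1172,.2097],[.057,.998,0,0]),
([.296,.602,-.081,1.995,.084,.551,1.611],[.503,-.1487,.0341],[.058,.998,.001,-.001]),
([-.104,.606,-.058,1.852,.053,.684,1.228],[.5686,.0558,.0633],[.076,.997,0,.001]),
([-.342,.658,-.038,1.703,.037,.782,1.02],[.59,.1981,.0701],[.076,.997,-.002,0])]
E
python3 - <<'E'
from kin import *; from data import D
import json
s=observe(); st(); print(np.round(s["tcp_rot"],4).tolist())
D.append((list(map(float,s["joint_pos"])),list(map(float,s["tool_pos"])),list(map(float,s["tcp_rot"])))); open("data.py","w").write("D="+repr(D))
best=[]
for k in itertools.product([1,-1],repeat=3):
    def f(p):
        r=[]
        for q,x,o in D:
            M=fk(q,p,k); r+=list(20*(M[:3,3]-x))+list(4*(R.from_matrix(M[:3,:3]).inv()*R.from_quat(o)).as_rotvec())
        return np.array(r)
    for o7 in (0,1.57,3.14,-1.57):
        m=least_squares(f,[.58,.38,.3,.2,0,o7,0]); best.append((m.cost,k,m.x,np.abs(m.fun).max()))
best.sort(key=lambda b:b[0])
for b in best[:6]: print(round(b[0],5),b[1],b[2].round(4),round(b[3],3))
json.dump([list(best[0][2]),list(best[0][1])],open("kin.json","w"))
E
```

```text
t 13.63 q [-0.735  0.353  0.169  2.099  0.303  0.491  0.586] p [0.4806 0.2163 0.1511] F [ 1.1  0.7 -0.4] M [ 0.02  0.3  -0.01] g 0.526
[0.0737, 0.9862, -0.0122, 0.148]
0.00766 (-1, -1, -1) [ 0.5768  0.3794  0.3732  0.2564 -0.0425  1.5288  0.0031] 0.058
0.00766 (-1, -1, -1) [ 0.5768  0.3794  0.3732  0.2564 -0.0425  1.5288  0.0031] 0.058
0.00766 (-1, -1, -1) [ 0.5768  0.3794  0.3732  0.2564 -0.0425  1.5288  0.0031] 0.058
0.00766 (-1, -1, -1) [ 0.5768  0.3794  0.3732  0.2564 -0.0425  1.5288  0.0031] 0.058
4.17668 (-1, -1, 1) [ 0.5634  0.3906  0.2804  0.1814 -0.116   1.3148  0.0024] 1.575
4.17668 (-1, -1, 1) [ 0.5634  0.3906  0.2804  0.1814 -0.116   1.3148  0.0024] 1.575
```

```bash
cat > ik.py <<'E'
from kin import *; import json
P,K=json.load(open("kin.json"))
lo=np.array([-3.08,-.24,-1.43,0,-1.52,.17,-2.89])+.03; hi=np.array([3.08,2.05,1.35,2.5,4.66,1.96,2.89])-.03
o=np.array([.5899,.198]);psi=-.151
xa=np.array([np.cos(psi),np.sin(psi),0]);ya=np.array([-np.sin(psi),np.cos(psi),0]);za=np.array([0,0,1.])
kg=np.r_[o,0.024]-.06*xa+.051*za; ax=-.5*xa+np.cos(np.pi/6)*za
def pose(sgn,th,back=0.,tilt=30):
    t=np.radians(tilt); a=-np.sin(t)*xa+np.cos(t)*za; z=-a; e=xa*np.cos(t)+za*np.sin(t); y=sgn*e; x=np.cross(y,z)
    Rt=R.from_matrix(np.c_[x,y,z])*R.from_euler("z",th); return kg+(.017-back)*z, Rt
def ik(pos,Rt,q0,w=1e-3):
    def f(q):
        M=fk(q,P,K); return np.r_[20*(M[:3,3]-pos),4*(R.from_matrix(M[:3,:3]).inv()*Rt).as_rotvec(),w*(q-q0)]
    m=least_squares(f,np.clip(q0,lo,hi),bounds=(lo,hi)); return m.x,np.abs(m.fun[:6]).max()
E
python3 - <<'E'
from ik import *
print("kg",kg.round(4))
q0=np.array([-.735,.353,.169,2.099,.303,.491,.586]); rng=np.random.default_rng(0)
for sgn in(1,-1):
    sols=[]
    for i in range(25):
        qs=q0+ (rng.normal(0,.7,7) if i else 0); qs[4]=q0[4]+rng.uniform(-1.7,2.5) if i else q0[4]
        q,e=ik(*pose(sgn,0.1),qs)
        if e<.02:
            q2=q; es=[e]
            for th in(.4,.7,1,1.3,1.6): q2,e2=ik(*pose(sgn,th),q2); es.append(e2)
            sols.append((np.linalg.norm(q-q0),q,q2,max(es)))
    sols.sort(key=lambda s:s[0]); print(sgn,len(sols))
    for s in sols[:6]: print(round(s[0],2),s[1].round(2),s[2].round(2),round(s[3],3))
E
```

```text
kg [0.5306 0.207  0.075 ]
1 14
3.53 [-0.4   0.58 -0.34  2.27  1.75  0.54 -2.56] [-0.9   0.58  0.41  2.14  0.54  0.2  -2.86] 0.386
3.53 [-0.43  0.57 -0.28  2.27  1.76  0.51 -2.57] [-0.9   0.58  0.41  2.14  0.54  0.2  -2.86] 0.386
3.53 [-0.44  0.57 -0.27  2.27  1.76  0.51 -2.57] [-0.9   0.58  0.41  2.14  0.54  0.2  -2.86] 0.386
3.54 [-0.29  0.61 -0.51  2.27  1.72  0.65 -2.53] [-0.9   0.58  0.41  2.14  0.54  0.2  -2.86] 0.386
3.54 [-0.26  0.62 -0.56  2.27  1.72  0.68 -2.52] [-0.9   0.58  0.41  2.14  0.54  0.2  -2.86] 0.386
3.55 [-0.51  0.57 -0.17  2.27  1.78  0.45 -2.6 ] [-0.9   0.58  0.41  2.14  0.54  0.2  -2.86] 0.386
-1 25
1.56 [-0.53  0.56 -0.13  2.27  1.79  0.43  0.53] [-0.41  0.58 -0.32  2.27  1.75  0.53 -0.92] 0.0
1.56 [-0.54  0.56 -0.12  2.27  1.8   0.42  0.53] [-0.41  0.58 -0.31  2.27  1.75  0.53 -0.92] 0.0
1.56 [-0.51  0.57 -0.16  2.27  1.79  0.44  0.54] [-0.39  0.58 -0.35  2.27  1.75  0.55 -0.92] 0.0
1.56 [-0.51  0.57 -0.17  2.27  1.78  0.45  0.54] [-0.39  0.58 -0.35  2.27  1.75  0.55 -0.92] 0.0
1.56 [-0.51  0.57 -0.18  2.27  1.78  0.45  0.54] [-0.39  0.58 -0.35  2.27  1.75  0.55 -0.92] 0.0
1.56 [-0.57  0.56 -0.08  2.27  1.81  0.4   0.52] [-0.43  0.58 -0.29  2.27  1.76  0.51 -0.93] 0.0
```

```bash
python3 - <<'E'
from ik import *
rel(*pose(-1,.07,.08))
q=observe()["joint_pos"]; print(ik(*pose(-1,.07,.08),q))
E
```

```text
t [-12.1  -1.7  26.2] a [  9.62 -10.46 -85.46]  dist 28.9
(array([-0.84535828,  0.39550334,  0.20908906,  2.27624375,  1.26111562,
        0.29211575,  1.06005007]), np.float64(6.084031165531922e-07))
```

drive_tool(plan=[{"tx":-12,"ty":-2,"tz":0,"ax":9.6,"ay":-10.5,"az":-85.5,"claw":130},{"tx":-12,"ty":-2,"tz":0,"ax":9.6,"ay":-10.5,"az":-85.5,"claw":130},{"tx":-12,"ty":-2,"tz":0,"ax":9.6,"ay":-10.5,"az":-85.5,"claw":130},{"tx":-12,"ty":-2,"tz":0,"ax":9.6,"ay":-10.5,"az":-85.5,"claw":130},{"tx":-12,"ty":-2,"tz":0,"ax":9.6,"ay":-10.5,"az":-85.5,"claw":130},{"tx":-12,"ty":-2,"tz":0,"ax":9.6,"ay":-10.5,"az":-85.5,"claw":130},{"tx":-12,"ty":-2,"tz":0,"ax":9.6,"ay":-10.5,"az":-85.5,"claw":130},{"tx":-12,"ty":-2,"tz":0,"ax":9.6,"ay":-10.5,"az":-85.5,"claw":130}])

```text
t: 14.3
tool_pos: [0.494, 0.2123, 0.1551]
tcp_rot: [-0.395, 0.891, -0.138, 0.178]
wrist_force: [0.9, -0.5, 0.3]
gripper_width: 0.488
```

```bash
python3 - <<'E'
from ik import *
st(); rel(*pose(-1,.07,.08))
E
```

```text
t 14.3 q [-0.778  0.352  0.115  2.166  0.778  0.46   1.052] p [0.494  0.2123 0.1551] F [ 0.9 -0.5  0.3] M [0.1  0.49 0.01] g 0.488
t [ 2.3  6.  25.3] a [  3.13  -3.54 -28.9 ]  dist 26.1
```

drive_tool(plan=[{"tx":2,"ty":6,"tz":5,"ax":3.1,"ay":-3.5,"az":-28.9,"claw":130},{"tx":2,"ty":6,"tz":10,"ax":3.1,"ay":-3.5,"az":-28.9,"claw":130},{"tx":2,"ty":6,"tz":15,"ax":3.1,"ay":-3.5,"az":-28.9,"claw":130},{"tx":2,"ty":6,"tz":20,"ax":3.1,"ay":-3.5,"az":-28.9,"claw":130},{"tx":2,"ty":6,"tz":25,"ax":3.1,"ay":-3.5,"az":-28.9,"claw":130},{"tx":2,"ty":6,"tz":25,"ax":3.1,"ay":-3.5,"az":-28.9,"claw":130},{"tx":2,"ty":6,"tz":25,"ax":3.1,"ay":-3.5,"az":-28.9,"claw":130},{"tx":2,"ty":6,"tz":25,"ax":3.1,"ay":-3.5,"az":-28.9,"claw":130}])

```text
t: 14.97
tool_pos: [0.5007, 0.2118, 0.1304]
tcp_rot: [-0.602, 0.755, -0.19, 0.175]
wrist_force: [-0.6, 0.7, 0.8]
gripper_width: 0.492
```

```bash
python3 - <<'E'
from ik import *
p,w=shot("w5"); rel(*pose(-1,.07,.08))
for n in ("carriage","knob_grip","carriage_grip"): print(n,[(np.round(d["location"],4).tolist(),round(d["confidence"],2)) for d in tip_of(p,n)][:2])
print("proj kg",w.proj(kg).round(1),"tip",w.proj(kg+.011*ax).round(1))
# bar outline at theta .07
def bar(th):
    e=xa*np.cos(np.pi/6)+za*.5; Rk=R.from_rotvec(-th*ax); return [kg+.011*ax+Rk.apply(sx*.006*e+sy*.02*ya) for sx,sy in((-1,-1),(1,-1),(1,1),(-1,1))]
C=lambda z:box(o,psi,[-.036,.036,.036,-.036],[-.03,-.03,.03,.03],z)
img=w.f[:,:,::-1].copy(); img=cv2.resize(img,(800,500)); sc=1.25
draw(img,w,[(np.array(bar(.07)),(0,255,0)),(C(.051),(0,0,255)),(box([.5842,.1605],-.15,[-.022,.022,.022,-.022],[-.036,-.036,.096,.096],.039),(255,255,0))],sc,np.zeros(2)); cv2.imwrite("pics/w5o.png",img)
E
```

```text
t 14.97 q [-0.846  0.401  0.202  2.26   1.2    0.321  1.117] p [0.5007 0.2118 0.1304] F [-0.6  0.7  0.8] M [0.08 0.48 0.02] g 0.492
t [0.4 1.2 0.2] a [-0.01 -0.04 -0.14]  dist 1.3
carriage [([0.5916, 0.1979, 0.0289], 0.87)]
knob_grip [([0.5315, 0.2073, 0.0691], 0.57)]
carriage_grip [([0.5903, 0.1944, 0.0783], 0.95)]
proj kg [[321.  212.2]] tip [[321.1 217.7]]
```

View pics/w5o.png

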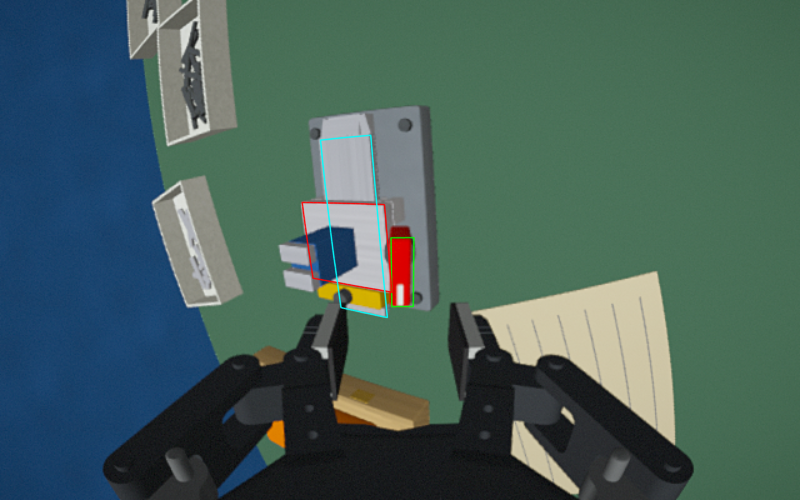

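The overlay matches the knob and carriage to 1–2 px, and the carriage sits against the yellow stop at (352,295). I'll advance along the knob axis.

drive_tool(plan=[{"tx":0.4,"ty":1,"tz":0,"ax":0,"ay":0,"az":0,"claw":165},{"tx":0.4,"ty":1,"tz":10,"ax":0,"ay":0,"az":0,"claw":165},{"tx":0.4,"ty":1,"tz":20,"ax":0,"ay":0,"az":0,"claw":165},{"tx":0.4,"ty":1,"tz":30,"ax":0,"ay":0,"az":0,"claw":165},{"tx":0.4,"ty":1,"tz":38,"ax":0,"ay":0,"az":0,"claw":165},{"tx":0.4,"ty":1,"tz":46,"ax":0,"ay":0,"az":0,"claw":165},{"tx":0.4,"ty":1,"tz":52,"ax":0,"ay":0,"az":0,"claw":165},{"tx":0.4,"ty":1,"tz":55,"ax":0,"ay":0,"az":0,"claw":165}])

```text
t: 15.83
tool_pos: [0.5262, 0.2078, 0.0815]
tcp_rot: [-0.603, 0.755, -0.19, 0.175]
wrist_force: [-0.3, 0.5, -0.1]
gripper_width: 0.351
```

```bash
python3 - <<'E'
from ik import *
st(); rel(*pose(-1,.07,0))
E
```

```text
t 15.83 q [-0.834  0.526  0.265  2.265  1.644  0.228  0.689] p [0.5262 0.2078 0.0815] F [-0.3  0.5 -0.1] M [0.05 0.55 0.06] g 0.351
t [ 0.1 -0.6 24.9] a [ 0.03 -0.03 -0.05]  dist 24.9
```

drive_tool(plan=[{"tx":0,"ty":-0.5,"tz":4,"ax":0,"ay":0,"az":0,"claw":165},{"tx":0,"ty":-0.5,"tz":8,"ax":0,"ay":0,"az":0,"claw":165},{"tx":0,"ty":-0.5,"tz":12,"ax":0,"ay":0,"az":0,"claw":165},{"tx":0,"ty":-0.5,"tz":16,"ax":0,"ay":0,"az":0,"claw":165},{"tx":0,"ty":-0.5,"tz":20,"ax":0,"ay":0,"az":0,"claw":165},{"tx":0,"ty":-0.5,"tz":23,"ax":0,"ay":0,"az":0,"claw":165},{"tx":0,"ty":-0.5,"tz":25,"ax":0,"ay":0,"az":0,"claw":165},{"tx":0,"ty":-0.5,"tz":25,"ax":0,"ay":0,"az":0,"claw":165}])

```text
t: 16.5
tool_pos: [0.5391, 0.2057, 0.0599]
tcp_rot: [-0.603, 0.755, -0.19, 0.175]
wrist_force: [0.0, -0.7, 0.0]
gripper_width: 0.353
```

```bash
python3 - <<'E'
from ik import *
tf(); rel(*pose(-1,.07,0))
p,w=shot("w6")
cv2.imwrite("pics/c6.png",cv2.resize(w.f[100:330,180:470,::-1],None,fx=2.6,fy=2.6,interpolation=cv2.INTER_CUBIC))
E
```

```text
t 16.5 q [-0.752  0.571  0.182  2.258  1.82   0.266  0.523] p [0.5391 0.2057 0.0599] F [ 0.  -0.7  0. ] M [ 0.07  0.55 -0.06] g 0.353
Ftool [ 0.6 -0.2  0. ] Mtool [-0.55  0.08  0.05] track xy mm [-51.4  38.   59.9] yaw 1.3379
t [ 0.  -0.1 -0.3] a [ 0.03 -0.04 -0.06]  dist 0.4
t 16.5 q [-0.752  0.571  0.182  2.258  1.82   0.266  0.523] p [0.5391 0.2057 0.0599] F [ 0.  -0.7  0. ] M [ 0.07  0.55 -0.06] g 0.353
```

View pics/c6.png

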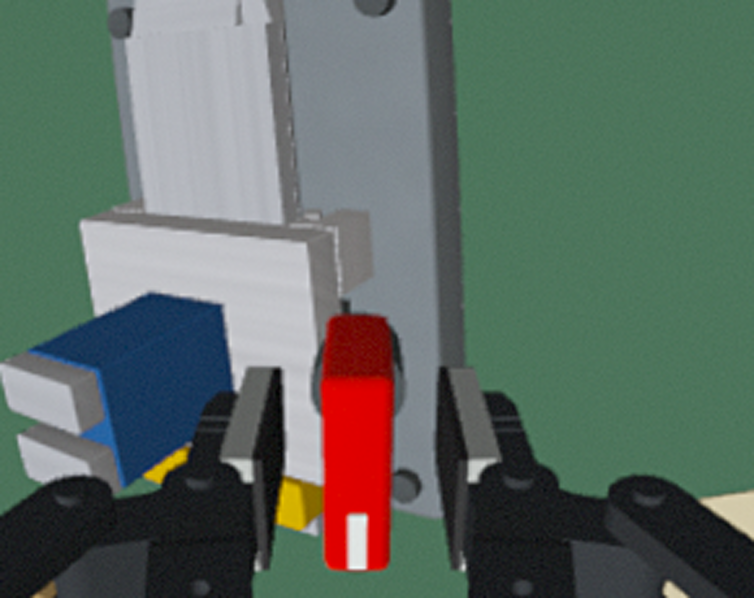

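The knob is centred between the pads, with the bar at (355,440) in the crop. I'll grip it.

drive_tool(plan=[{"tx":0,"ty":0,"tz":0,"ax":0,"ay":0,"az":0,"claw":190},{"tx":0,"ty":0,"tz":0,"ax":0,"ay":0,"az":0,"claw":200},{"tx":0,"ty":0,"tz":0,"ax":0,"ay":0,"az":0,"claw":210},{"tx":0,"ty":0,"tz":0,"ax":0,"ay":0,"az":0,"claw":255},{"tx":0,"ty":0,"tz":0,"ax":0,"ay":0,"az":0,"claw":255},{"tx":0,"ty":0,"tz":0,"ax":0,"ay":0,"az":0,"claw":255},{"tx":0,"ty":0,"tz":0,"ax":0,"ay":0,"az":0,"claw":255},{"tx":0,"ty":0,"tz":0,"ax":0,"ay":0,"az":0,"claw":255}], squeeze=80)

```text
t: 17.22
tool_pos: [0.539, 0.2058, 0.0605]
tcp_rot: [-0.603, 0.755, -0.19, 0.175]
wrist_force: [-3.2, -1.2, 4.7]
gripper_width: 0.124
```

```bash
python3 - <<'E'
from ik import *
tf(); rel(*pose(-1,.07,0))
E
```

```text
t 17.22 q [-0.753  0.57   0.182  2.258  1.819  0.266  0.524] p [0.539  0.2058 0.0605] F [-3.2 -1.2  4.7] M [-0.08  0.36 -0.12] g 0.124
Ftool [ 1.7  0.1 -5.6] Mtool [-0.33  0.2   0.04] track xy mm [-51.4  38.1  60.5] yaw 1.3375
t [0.1 0.1 0.1] a [-0.   -0.02 -0.07]  dist 0.2
```

drive_tool(plan=[{"tx":0,"ty":0,"tz":0,"ax":0,"ay":0,"az":2.5,"claw":255},{"tx":0,"ty":0,"tz":0,"ax":0,"ay":0,"az":5,"claw":255},{"tx":0,"ty":0,"tz":0,"ax":0,"ay":0,"az":7.5,"claw":255},{"tx":0,"ty":0,"tz":0,"ax":0,"ay":0,"az":10,"claw":255},{"tx":0,"ty":0,"tz":0,"ax":0,"ay":0,"az":12.5,"claw":255},{"tx":0,"ty":0,"tz":0,"ax":0,"ay":0,"az":15,"claw":255},{"tx":0,"ty":0,"tz":0,"ax":0,"ay":0,"az":17,"claw":255},{"tx":0,"ty":0,"tz":0,"ax":0,"ay":0,"az":18,"claw":255}])

```text
t: 17.88
tool_pos: [0.5395, 0.2062, 0.0608]
tcp_rot: [-0.477, 0.84, -0.16, 0.204]
wrist_force: [0.6, -0.0, 4.3]
gripper_width: 0.127
```

```bash
cat >> ik.py <<'E'
def kn():
    s=observe(); R0=R.from_quat(s["tcp_rot"]); b=pose(-1,0,0)
    d=(b[1].inv()*R0).as_rotvec(); e=b[1].inv().apply(s["tool_pos"]-b[0])*1e3
    print("t",round(s["t"],2),"theta",d.round(4),"dpos",e.round(1),"Ft",R0.inv().apply(s["wrist_force"]).round(1),"Mt",R0.inv().apply(s["ft_torque"]).round(3),"g",round(float(s["gripper_width"]),3),"q",np.round(s["joint_pos"],2))
E
python3 - <<'E'
from ik import *
kn()
E
```

```text
t 17.88 theta [ 0.0008 -0.0006  0.3863] dpos [-0.6 -0.6 -0.3] Ft [-1.  -2.4 -3.5] Mt [-0.157 -0.021 -0.359] g 0.127 q [-0.7   0.56  0.11  2.26  1.78  0.31  0.25]
```

drive_tool(plan=[{"tx":0,"ty":0,"tz":0,"ax":0,"ay":0,"az":1,"claw":255},{"tx":0,"ty":0,"tz":0,"ax":0,"ay":0,"az":2,"claw":255},{"tx":0,"ty":0,"tz":0,"ax":0,"ay":0,"az":3,"claw":255},{"tx":0,"ty":0,"tz":0,"ax":0,"ay":0,"az":4,"claw":255},{"tx":0,"ty":0,"tz":0,"ax":0,"ay":0,"az":5,"claw":255},{"tx":0,"ty":0,"tz":0,"ax":0,"ay":0,"az":6,"claw":255},{"tx":0,"ty":0,"tz":0,"ax":0,"ay":0,"az":7,"claw":255},{"tx":0,"ty":0,"tz":0,"ax":0,"ay":0,"az":8,"claw":255}])

```text
t: 18.55
tool_pos: [0.5395, 0.2062, 0.0609]
tcp_rot: [-0.417, 0.871, -0.146, 0.215]
wrist_force: [-0.5, 0.0, 3.7]
gripper_width: 0.128
```

```bash
python3 -c "
from ik import *
kn()"
```

```text
t 18.55 theta [ 0.0009 -0.0007  0.5277] dpos [-0.6 -0.7 -0.3] Ft [-0.7 -1.3 -3.5] Mt [-0.162  0.145 -0.373] g 0.128 q [-0.68  0.56  0.08  2.26  1.77  0.32  0.12]
```

drive_tool(plan=[{"tx":0,"ty":0,"tz":0,"ax":0,"ay":0,"az":1,"claw":255},{"tx":0,"ty":0,"tz":0,"ax":0,"ay":0,"az":2,"claw":255},{"tx":0,"ty":0,"tz":0,"ax":0,"ay":0,"az":3,"claw":255},{"tx":0,"ty":0,"tz":0,"ax":0,"ay":0,"az":4,"claw":255},{"tx":0,"ty":0,"tz":0,"ax":0,"ay":0,"az":4.5,"claw":255},{"tx":0,"ty":0,"tz":0,"ax":0,"ay":0,"az":5,"claw":255},{"tx":0,"ty":0,"tz":0,"ax":0,"ay":0,"az":5.5,"claw":255},{"tx":0,"ty":0,"tz":0,"ax":0,"ay":0,"az":6,"claw":255}])

```text
t: 19.22
tool_pos: [0.5396, 0.2062, 0.0609]
tcp_rot: [-0.37, 0.892, -0.134, 0.222]
wrist_force: [-0.4, 0.8, 3.5]
gripper_width: 0.121
```

```bash
python3 -c "
from ik import *
kn()"
```

```text
t 19.22 theta [ 0.0009 -0.0007  0.6332] dpos [-0.5 -0.7 -0.3] Ft [-1.4 -0.6 -3.3] Mt [-0.133  0.193 -0.348] g 0.121 q [-0.67  0.56  0.05  2.26  1.76  0.34  0.03]
```

drive_tool(plan=[{"tx":0,"ty":0,"tz":0,"ax":0,"ay":0,"az":1,"claw":255},{"tx":0,"ty":0,"tz":0,"ax":0,"ay":0,"az":2,"claw":255},{"tx":0,"ty":0,"tz":0,"ax":0,"ay":0,"az":3,"claw":255},{"tx":0,"ty":0,"tz":0,"ax":0,"ay":0,"az":4,"claw":255},{"tx":0,"ty":0,"tz":0,"ax":0,"ay":0,"az":4.5,"claw":255},{"tx":0,"ty":0,"tz":0,"ax":0,"ay":0,"az":5,"claw":255},{"tx":0,"ty":0,"tz":0,"ax":0,"ay":0,"az":5.5,"claw":255},{"tx":0,"ty":0,"tz":0,"ax":0,"ay":0,"az":6,"claw":255}])

```text
t: 19.88
tool_pos: [0.5396, 0.2062, 0.0609]
tcp_rot: [-0.323, 0.91, -0.122, 0.229]
wrist_force: [-0.0, -0.2, 2.7]
gripper_width: 0.126
```

```bash
python3 -c "
from ik import *
kn()"
```

```text
t 19.88 theta [ 0.0009 -0.0008  0.7387] dpos [-0.6 -0.7 -0.3] Ft [-0.8 -1.1 -2.3] Mt [-0.032  0.168 -0.332] g 0.126 q [-0.65  0.56  0.03  2.26  1.75  0.35 -0.07]
```

drive_tool(plan=[{"tx":0,"ty":0,"tz":0,"ax":0,"ay":0,"az":1,"claw":255},{"tx":0,"ty":0,"tz":0,"ax":0,"ay":0,"az":2,"claw":255},{"tx":0,"ty":0,"tz":0,"ax":0,"ay":0,"az":3,"claw":255},{"tx":0,"ty":0,"tz":0,"ax":0,"ay":0,"az":4,"claw":255},{"tx":0,"ty":0,"tz":0,"ax":0,"ay":0,"az":4.5,"claw":255},{"tx":0,"ty":0,"tz":0,"ax":0,"ay":0,"az":5,"claw":255},{"tx":0,"ty":0,"tz":0,"ax":0,"ay":0,"az":5.5,"claw":255},{"tx":0,"ty":0,"tz":0,"ax":0,"ay":0,"az":6,"claw":255}])

```text
t: 20.55
tool_pos: [0.5396, 0.2062, 0.0609]
tcp_rot: [-0.274, 0.926, -0.11, 0.235]
wrist_force: [0.1, 0.2, 2.3]
gripper_width: 0.125
```

```bash
python3 -c "
from ik import *
kn()"
```

```text
t 20.55 theta [ 0.0009 -0.0009  0.8443] dpos [-0.5 -0.8 -0.3] Ft [-1.  -0.6 -2. ] Mt [-0.007  0.14  -0.339] g 0.125 q [-0.64  0.56  0.01  2.26  1.75  0.36 -0.17]
```

drive_tool(plan=[{"tx":0,"ty":0,"tz":0,"ax":0,"ay":0,"az":1,"claw":255},{"tx":0,"ty":0,"tz":0,"ax":0,"ay":0,"az":2,"claw":255},{"tx":0,"ty":0,"tz":0,"ax":0,"ay":0,"az":3,"claw":255},{"tx":0,"ty":0,"tz":0,"ax":0,"ay":0,"az":4,"claw":255},{"tx":0,"ty":0,"tz":0,"ax":0,"ay":0,"az":4.5,"claw":255},{"tx":0,"ty":0,"tz":0,"ax":0,"ay":0,"az":5,"claw":255},{"tx":0,"ty":0,"tz":0,"ax":0,"ay":0,"az":5.5,"claw":255},{"tx":0,"ty":0,"tz":0,"ax":0,"ay":0,"az":6,"claw":255}])

```text
t: 21.22
tool_pos: [0.5395, 0.2063, 0.0609]
tcp_rot: [-0.225, 0.939, -0.097, 0.24]
wrist_force: [-0.7, 0.0, 4.1]
gripper_width: 0.122
```

```bash
python3 -c "
from ik import *
kn()"
```

```text
t 21.22 theta [ 7.000e-04 -1.100e-03  9.496e-01] dpos [-0.6 -0.7 -0.4] Ft [-1.1 -0.9 -3.9] Mt [-0.006  0.225 -0.373] g 0.122 q [-0.63  0.56 -0.    2.26  1.74  0.37 -0.27]
```

drive_tool(plan=[{"tx":0,"ty":0,"tz":0,"ax":0,"ay":0,"az":1,"claw":255},{"tx":0,"ty":0,"tz":0,"ax":0,"ay":0,"az":2,"claw":255},{"tx":0,"ty":0,"tz":0,"ax":0,"ay":0,"az":2.5,"claw":255},{"tx":0,"ty":0,"tz":0,"ax":0,"ay":0,"az":3,"claw":255},{"tx":0,"ty":0,"tz":0,"ax":0,"ay":0,"az":3.5,"claw":255},{"tx":0,"ty":0,"tz":0,"ax":0,"ay":0,"az":4,"claw":255},{"tx":0,"ty":0,"tz":0,"ax":0,"ay":0,"az":4.5,"claw":255},{"tx":0,"ty":0,"tz":0,"ax":0,"ay":0,"az":5,"claw":255}])

```text
t: 21.88
tool_pos: [0.5393, 0.2062, 0.0609]
tcp_rot: [-0.184, 0.948, -0.087, 0.244]
wrist_force: [-2.1, -0.1, 5.4]
gripper_width: 0.129
```

```bash
python3 -c "
from ik import *
kn()"
```

```text
t 21.88 theta [ 5.0000e-04 -9.0000e-04  1.0375e+00] dpos [-0.5 -0.5 -0.4] Ft [-0.6 -0.8 -5.7] Mt [-0.01   0.276 -0.459] g 0.129 q [-0.62  0.56 -0.02  2.26  1.74  0.38 -0.35]
```

drive_tool(plan=[{"tx":0,"ty":0,"tz":0,"ax":0,"ay":0,"az":0.5,"claw":255},{"tx":0,"ty":0,"tz":0,"ax":0,"ay":0,"az":1,"claw":255},{"tx":0,"ty":0,"tz":0,"ax":0,"ay":0,"az":1.5,"claw":255},{"tx":0,"ty":0,"tz":0,"ax":0,"ay":0,"az":2,"claw":255},{"tx":0,"ty":0,"tz":0,"ax":0,"ay":0,"az":2.5,"claw":255},{"tx":0,"ty":0,"tz":0,"ax":0,"ay":0,"az":3,"claw":255},{"tx":0,"ty":0,"tz":0,"ax":0,"ay":0,"az":3.5,"claw":255},{"tx":0,"ty":0,"tz":0,"ax":0,"ay":0,"az":4,"claw":255}])

```text
t: 22.55
tool_pos: [0.5391, 0.2061, 0.0609]
tcp_rot: [-0.15, 0.954, -0.078, 0.247]
wrist_force: [-2.2, -0.2, 6.3]
gripper_width: 0.125
```

```bash
python3 -c "
from ik import *
kn()"
```

```text
t 22.55 theta [ 4.0000e-04 -8.0000e-04  1.1078e+00] dpos [-0.4 -0.4 -0.5] Ft [-1.  -1.1 -6.5] Mt [ 0.107  0.305 -0.551] g 0.125 q [-0.61  0.56 -0.03  2.26  1.73  0.38 -0.42]
```

drive_tool(plan=[{"tx":0,"ty":0,"tz":0,"ax":0,"ay":0,"az":0.6,"claw":255},{"tx":0,"ty":0,"tz":0,"ax":0,"ay":0,"az":1.2,"claw":255},{"tx":0,"ty":0,"tz":0,"ax":0,"ay":0,"az":1.8,"claw":255},{"tx":0,"ty":0,"tz":0,"ax":0,"ay":0,"az":2.4,"claw":255},{"tx":0,"ty":0,"tz":0,"ax":0,"ay":0,"az":3,"claw":255},{"tx":0,"ty":0,"tz":0,"ax":0,"ay":0,"az":3.6,"claw":255},{"tx":0,"ty":0,"tz":0,"ax":0,"ay":0,"az":4.2,"claw":255},{"tx":0,"ty":0,"tz":0,"ax":0,"ay":0,"az":4.5,"claw":255}])

```text
t: 23.22
tool_pos: [0.539, 0.206, 0.0609]
tcp_rot: [-0.112, 0.959, -0.068, 0.25]
wrist_force: [-2.4, -0.7, 5.4]
gripper_width: 0.125
```

```bash
python3 -c "
from ik import *
kn(); read_camera('wrist'); kn(); read_camera('wrist'); kn()"
```

```text
t 23.22 theta [ 4.0000e-04 -7.0000e-04  1.1869e+00] dpos [-0.3 -0.3 -0.6] Ft [-0.3 -1.2 -5.8] Mt [ 0.069  0.278 -0.64 ] g 0.125 q [-0.6   0.56 -0.04  2.26  1.73  0.39 -0.49]
t 23.27 theta [ 4.000e-04 -8.000e-04  1.187e+00] dpos [-0.3 -0.3 -0.6] Ft [ 0.1 -1.3 -6.7] Mt [ 0.17   0.315 -0.665] g 0.121 q [-0.6   0.56 -0.04  2.26  1.73  0.39 -0.49]
t 23.32 theta [ 4.0000e-04 -7.0000e-04  1.1866e+00] dpos [-0.3 -0.3 -0.6] Ft [-0.9 -1.2 -6.4] Mt [ 0.097  0.289 -0.572] g 0.122 q [-0.6   0.56 -0.04  2.26  1.73  0.39 -0.49]
```

The clamp bit at about 0.95 rad. The torque is now about 0.63 N m, roughly 0.28 above friction (0.35 if judged by angle), so it is firm. I'll release and retreat along the axis.

drive_tool(plan=[{"tx":0,"ty":0,"tz":0,"ax":0,"ay":0,"az":0,"claw":200},{"tx":0,"ty":0,"tz":0,"ax":0,"ay":0,"az":0,"claw":165},{"tx":0,"ty":0,"tz":0,"ax":0,"ay":0,"az":0,"claw":165},{"tx":0,"ty":0,"tz":0,"ax":0,"ay":0,"az":0,"claw":165},{"tx":0,"ty":0,"tz":-4,"ax":0,"ay":0,"az":0,"claw":165},{"tx":0,"ty":0,"tz":-14,"ax":0,"ay":0,"az":0,"claw":165},{"tx":0,"ty":0,"tz":-28,"ax":0,"ay":0,"az":0,"claw":165},{"tx":0,"ty":0,"tz":-42,"ax":0,"ay":0,"az":0,"claw":165}])

```text
t: 23.98
tool_pos: [0.5176, 0.2091, 0.0974]
tcp_rot: [-0.112, 0.959, -0.068, 0.249]
wrist_force: [-0.5, 0.6, -0.5]
gripper_width: 0.353
```

drive_tool(plan=[{"tx":0,"ty":0,"tz":-12,"ax":0,"ay":0,"az":0,"claw":165},{"tx":0,"ty":0,"tz":-24,"ax":0,"ay":0,"az":0,"claw":165},{"tx":0,"ty":0,"tz":-36,"ax":0,"ay":0,"az":0,"claw":165},{"tx":0,"ty":0,"tz":-48,"ax":0,"ay":0,"az":0,"claw":165},{"tx":0,"ty":0,"tz":-56,"ax":0,"ay":0,"az":0,"claw":165},{"tx":0,"ty":0,"tz":-60,"ax":0,"ay":0,"az":0,"claw":165},{"tx":0,"ty":0,"tz":-60,"ax":0,"ay":0,"az":0,"claw":165},{"tx":0,"ty":0,"tz":-60,"ax":0,"ay":0,"az":0,"claw":165}])

```text
t: 24.65
tool_pos: [0.488, 0.2136, 0.1495]
tcp_rot: [-0.112, 0.959, -0.068, 0.25]
wrist_force: [-0.2, -0.4, -0.3]
gripper_width: 0.353
```

```bash
python3 - <<'E'
from ik import *
kn(); p,w=shot("w7")
for n in ("stop_face","carriage_front","knob_grip"): print(n,[(np.round(d["location"],4).tolist(),round(d["confidence"],2)) for d in tip_of(p,n)][:2])
def bar(th):
    e=xa*np.cos(np.pi/6)+za*.5; Rk=R.from_rotvec(-th*ax); return np.array([kg+.011*ax+Rk.apply(sx*.006*e+sy*.02*ya) for sx,sy in((-1,-1),(1,-1),(1,1),(-1,1))])
u=w.proj(kg)[0].astype(int); x0,y0=max(u[0]-130,0),max(u[1]-110,0); sc=2.8
img=cv2.resize(w.f[y0:y0+210,x0:x0+280,::-1],None,fx=sc,fy=sc,interpolation=cv2.INTER_CUBIC)
draw(img,w,[(bar(1.187),(0,255,0)),(box(o,psi,[-.036,.036,.036,-.036],[-.03,-.03,.03,.03],.051),(0,0,255))],sc,np.array([x0,y0])); cv2.imwrite("pics/w7o.png",img)
E
```

```text
t 24.65 theta [-2.0000e-04 -2.0000e-04  1.1871e+00] dpos [-1.00e-01  1.00e-01 -1.03e+02] Ft [ 0.4 -0.3  0.2] Mt [-0.17   0.472  0.056] g 0.353 q [-0.66  0.34 -0.08  2.26  1.18  0.46  0.01]
t 24.65 q [-0.662  0.344 -0.078  2.256  1.176  0.46   0.014] p [0.488  0.2136 0.1495] F [-0.2 -0.4 -0.3] M [ 0.09  0.49 -0.06] g 0.353
stop_face [([0.6941, 0.3979, -0.0024], 0.65), ([0.5948, 0.2264, 0.0395], 0.61)]
carriage_front [([0.5941, 0.2289, 0.0377], 0.92), ([0.5618, -0.3482, 0.0092], 0.57)]
knob_grip [([0.5303, 0.2074, 0.0708], 0.94), ([0.5909, -0.292, 0.0531], 0.45)]
```

View pics/w7o.png

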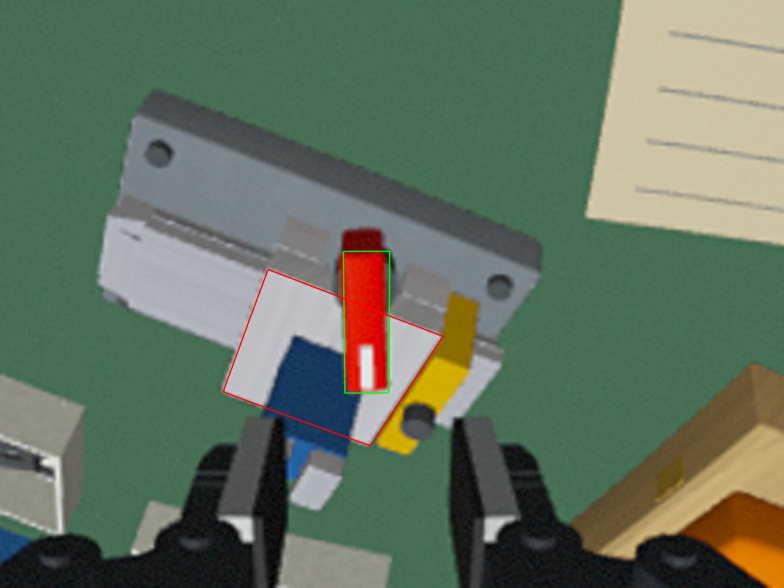

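The knob stayed at the overlaid 1.187 rad, the carriage plate is flush with the yellow stop at about (405,385) in the crop, and the gripper is clear at zero force. Handing in.

```bash
python3 -c "
from bench import *
print(job_done())"
```

```text
the job is handed in; nothing more can be done
None
```

The aluminium carriage is on the track, home against the yellow stop and clamped. I handed the job in at about 25 s of the 72 s; the bench reports no verdict.

- **Insertion:** I gripped the blue block and slid the carriage on from the tapered end, with only light friction. It stopped against the end stop at about 9 N by wrist force, well under the 30 N limit.
- **Clamping:** I turned the knob clockwise along its axis. The clamp bit at about 0.95 rad and I stopped at 1.19 rad. Torque was then about 0.28 N m above friction, or about 0.35 N m judged by angle, both inside the firm range.
- **Last checks:** After letting go, the knob stayed at the same angle and the carriage sat flush with the stop and straight in the wrist picture. The wrist force read zero and the gripper was about 100 mm clear. The last network estimate put the carriage front about 2.5 mm past the stop face, within that network's 4 mm error and at odds with the contact and the picture.
- **Not measured directly:**
    - I inferred the clamp force on the track from torque (readings scattered ±0.05 N m) and angle.
    - I did not re-measure the bystanders, but the arm passed clear of them all.

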